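# Empty the chestnut crocks into the basin

## Task

Empty the chestnut crocks that stand on the dark plank: lift off every loose lid and lay it flat, knob up, on the pale lid board; tip out whatever chestnuts a crock holds into the white basin, and stand it upright on the dark plank again. All chestnuts must end in the basin, so pick up any that goes astray, and leave the two closed glass jars beside the robot where they stand.

Things in the scene. Friction and masses are not known exactly. Their poses are not given: they have to be found in the camera images.
- plank: dark wooden plank lying on the table, fixed, 170 (x) x 420 (y) x 18 mm high, the crocks stand in a row along it; origin: centre of its underside, z up, y along its length
- lid_board: pale wooden board lying on the table nearest the robot, fixed, 100 (x) x 300 (y) x 12 mm high, empty at the start; origin: centre of its underside, z up, y along its length
- basin: round white enamel basin, fixed, 75 mm high, flaring outside from 210 mm wide at the foot to 250 mm at the rim, wall 5 mm, floor 6 mm thick; origin: centre of its underside, z up
- crock1: brown stoneware crock, a round open pot 90 mm high, flaring outside from 61 mm wide at the foot to 69 mm at the rim, wall 3.5 mm, floor 6 mm thick, about 0.35 kg; it may hold up to two chestnuts on its floor, and has a lid on it or stands open; origin: centre of its underside, z towards its mouth
- lid1: loose wooden lid of crock1: a disc 76 mm wide and 8 mm thick with an 8 mm deep, 54 mm wide plug below that hangs in the mouth, and on top a round knob 24 mm wide and 30 mm high; origin: centre of the plug's underside, z towards the knob (the knob runs from z = 16 to 46 mm). Laid flat it stands on the plug. None if absent: the crock then stands open
- nut1a: chestnut, a ball 25 mm wide, 12 g, at the start inside crock1, on its floor; origin: its centre; absent (None) in some starts
- nut1b: chestnut, a ball 25 mm wide, 12 g, at the start inside crock1, on its floor; origin: its centre; absent (None) in some starts
- crock2: brown stoneware crock, a round open pot 90 mm high, flaring outside from 61 mm wide at the foot to 69 mm at the rim, wall 3.5 mm, floor 6 mm thick, about 0.35 kg; it may hold up to two chestnuts on its floor, and has a lid on it or stands open; origin: centre of its underside, z towards its mouth
- lid2: loose wooden lid of crock2: a disc 76 mm wide and 8 mm thick with an 8 mm deep, 54 mm wide plug below that hangs in the mouth, and on top a round knob 24 mm wide and 30 mm high; origin: centre of the plug's underside, z towards the knob (the knob runs from z = 16 to 46 mm). Laid flat it stands on the plug. None if absent: the crock then stands open
- nut2a: chestnut, a ball 25 mm wide, 12 g, at the start inside crock2, on its floor; origin: its centre; absent (None) in some starts
- nut2b: chestnut, a ball 25 mm wide, 12 g, at the start inside crock2, on its floor; origin: its centre; absent (None) in some starts
- crock3: brown stoneware crock, a round open pot 90 mm high, flaring outside from 61 mm wide at the foot to 69 mm at the rim, wall 3.5 mm, floor 6 mm thick, about 0.35 kg; it may hold up to two chestnuts on its floor, and has a lid on it or stands open; origin: centre of its underside, z towards its mouth
- lid3: loose wooden lid of crock3: a disc 76 mm wide and 8 mm thick with an 8 mm deep, 54 mm wide plug below that hangs in the mouth, and on top a round knob 24 mm wide and 30 mm high; origin: centre of the plug's underside, z towards the knob (the knob runs from z = 16 to 46 mm). Laid flat it stands on the plug. None if absent: the crock then stands open
- nut3a: chestnut, a ball 25 mm wide, 12 g, at the start inside crock3, on its floor; origin: its centre; absent (None) in some starts
- nut3b: chestnut, a ball 25 mm wide, 12 g, at the start inside crock3, on its floor; origin: its centre; absent (None) in some starts
- jar_left: closed glass preserving jar, 70 mm wide and 110 mm high, standing near the left of the robot; leave it alone; origin: centre of its underside
- jar_right: closed glass preserving jar, 70 mm wide and 110 mm high, standing near the right of the robot; leave it alone; origin: centre of its underside
Mind the look-alikes: they are no part of the job. Leave any purple or turquoise look-alike of the lid1 alone.

How it is judged (in metres and radians):
At the end, for the whole second after the job is handed in: Each crock stands upright (within 0.12 rad), at rest, on the plank; each lid lies flat (within 0.12 rad), knob up, on the lid board, its centre within 45 mm of the board's middle across and 145 mm along; every chestnut is inside the basin; neither glass jar moved over 30 mm (x of crock1 in the frame of plank between -0.08 and 0.08 m and y of crock1 in the frame of plank between -0.205 and 0.205 m and z of crock1 in the frame of plank between 0.012 and 0.026 m and angle between each of crock1, lid1, crock2, lid2, crock3, lid3's own z axis and vertical below 0.12 rad and linear speed of each of crock1, lid1, crock2, lid2, crock3, lid3 below 0.03 m/s and x of lid1 in the frame of lid_board between -0.045 and 0.045 m and y of lid1 in the frame of lid_board between -0.145 and 0.145 m and z of lid1 in the frame of lid_board between 0.007 and 0.018 m and horizontal distance between each of nut1a, nut1b, nut2a, nut2b, nut3a, nut3b and basin below 0.115 m and z of nut1a in the frame of basin between 0.01 and 0.075 m and z of nut1b in the frame of basin between 0.01 and 0.075 m and x of crock2 in the frame of plank between -0.08 and 0.08 m and y of crock2 in the frame of plank between -0.205 and 0.205 m and z of crock2 in the frame of plank between 0.012 and 0.026 m and x of lid2 in the frame of lid_board between -0.045 and 0.045 m and y of lid2 in the frame of lid_board between -0.145 and 0.145 m and z of lid2 in the frame of lid_board between 0.007 and 0.018 m and z of nut2a in the frame of basin between 0.01 and 0.075 m and z of nut2b in the frame of basin between 0.01 and 0.075 m and x of crock3 in the frame of plank between -0.08 and 0.08 m and y of crock3 in the frame of plank between -0.205 and 0.205 m and z of crock3 in the frame of plank between 0.012 and 0.026 m and x of lid3 in the frame of lid_board between -0.045 and 0.045 m and y of lid3 in the frame of lid_board between -0.145 and 0.145 m and z of lid3 in the frame of lid_board between 0.007 and 0.018 m and z of nut3a in the frame of basin between 0.01 and 0.075 m and z of nut3b in the frame of basin between 0.01 and 0.075 m); the robot touches nothing.
It fails at once if jar_left was moved by more than 30 mm (distance of jar_left from where it was at the start of the episode above 0.03 m).
It fails at once if jar_right was moved by more than 30 mm (distance of jar_right from where it was at the start of the episode above 0.03 m).
Of lid1, lid2, lid3 only 2 to 3 are there at a start; the rules pass over those that are not, and their reading is None.
Of nut1a, nut1b, nut2a, nut2b, nut3a, nut3b only 3 to 6 are there at a start; the rules pass over those that are not, and their reading is None.
At some moment in a run one of lid1, lid2, lid3, crock1, crock2, crock3 may be knocked a few centimetres aside while the robot is not near it.
It also fails if it takes over 210 s, if anything falls off the work surface, if the arm or the gripper's body presses on something with over 40 N, if the wrist force passes 120 N, or if a joint passes its speed limit or range.

## Robot

A 6-joint arm with a two-finger parallel gripper is mounted at the origin on the work surface. World frame = base frame: x ahead of the robot, y to its left, z up, the work surface at z = 0. Lengths are in m, angles in degrees, forces in N, time in s.
With the tool pointing down it reaches from about 0.35 to 0.725 m from the base axis. Payload 4.3 kg.
Tool frame: the origin (TCP) lies at the very end of the fingers, on their centre line; the grasp point (between the pads) lies 19 mm behind it (manip.grip_point_offset is the distance from the TCP to the grasp point, in m); z points along the fingers, y is the line along which they close (so a half turn about z gives the same grasp; the last joint's range is limited). The gripper opens to 85 mm and grips with 20 to 120 N. Pads are 22 mm wide; open, the fingers measure 114 mm over their backs; the gripper's body (76 mm by 85 mm) begins 54 mm behind the grasp point. The pads swing forward as they close: fully open they stand 13 mm farther back than shut.
Start: joints at [-75.82, 21.618, 4.641, 73.018, 0, 83.68], TCP at [0.201, -0.539, 0.231] pointing down, gripper open.
Joint ranges: [-156.06, 156.06], [-48.1, 94.91], [-58.44, 69.94], [-101.28, 121.22], [-78.64, 73.56], [-180, 180]. Speed limits (degrees/s): [147.25, 147.25, 180, 180, 180, 180].

## Interface

Orientations are given as [roll, pitch, yaw] about the fixed x, y, z axes, in that order (R = Rz(yaw) Ry(pitch) Rx(roll)).
In Python, from cell import manip gives the robot as it stands.
- The arm moves only by the tool move_arm, never from a script. Its argument "targets" is a list that holds one entry, the list of rows, each a list of 7 numbers: the opening, from -1 (shut) to 1 (fully open), then the shift along the tool's x, y, z in cm, then the turn, a rotation vector about the tool's x, y, z in degrees. A call has 1 to 12 rows; each row is the pose to reach, as a shift and turn from the pose commanded when the call began, along the tool's axes at that moment; what a row does not reach only later rows make up. A row lasts 1/8 s, in which the tool goes at most 62.5 mm and 10.7 degrees, less where a joint would pass 70% of its speed; a pose out of reach is approached as far as the arm can. A call with a gripper value outside its range is refused whole. The fingers move at their own pace and stop on an object; "force" is the grip in N (left out, the last holds). Time passes only in rows, so rows that repeat a pose let the fingers close. It gives the time, the measured TCP pose, the force, the opening and the grip force at its end, in the units of the state.
- manip.read_state(): the state, without advancing time (a new reading comes with each control period).
- manip.camera(name): name is "side" or "top" or "wrist"; returns a dict with "image" (420x560x3 uint8, red, green, blue), "camera_matrix" (3x3 intrinsics, pixels), "camera_from_world" (4x4, takes a point from world to camera coordinates). Camera axes: x right, y up, looking along -z (the intrinsics and any distortion apply to the point x, -y, -z); pixel columns grow to the right and rows downward; lengths in m; the calibration is good to about 2 mm. The wrist camera is an equidistant fisheye: a pixel r from the principal point sees the ray r / f radians off the axis. A picture is of the moment at which its call begins. There is no depth.
- manip.hand_in(): hands the job in; it is judged then, once.
The state is a dict: "clock": time; "joint_positions": joint angles; "joint_velocities": joint speeds; "tau": joint torques, N m; "position": TCP position; "eef_rot": TCP orientation; "ft_force": force on the tool from outside, world axes, zero at the start; "ft_torque": the same for the moment, N m; "width": finger opening in m; "grip_force": force on a finger pad.
Only numpy, scipy, OpenCV 4.12 (cv2) and the standard library are available. Lean on these libraries where they do the work, as an engineer would, in place of code of your own. Each camera call takes 0.05 s, during which the arm holds its last target. There are 200 camera calls.

## Working session

There is one attempt and no reset: what is moved stays moved. The work goes in short steps, Python scripts to look and compute and a tool call to move; the robot and the scene stay as the last step left them, time stands still between calls to the robot, and variables do not carry over. Pictures are saved under pics/ and viewed, at most 14 in all, crops included, and the job is handed in when it is done.

Besides the shell and the picture viewer there is one more tool, called after "Emit:" as name(argument=value, ...) on one line, values as JSON. move_arm: Moves the arm, as the interface text tells. Its arguments: {"type":"object","properties":{"targets":{"type":"array"},"force":{"type":"number"}},"required":["targets"]}

```bash
ls; mkdir -p pics
python3 - <<'E'
from cell import manip
import cv2
for n in("top","side"):
    c=manip.camera(n); cv2.imwrite(f"pics/{n}0.png",c["image"][:,:,::-1]); print(n,c["camera_matrix"].tolist(),c["camera_from_world"].round(4).tolist(),[k for k in c])
s=manip.read_state(); print(s)
E
```

```text
pics
top [[536.2847639367826, 0.0, 273.5333081446792], [0.0, 536.2847639367826, 213.068163248504], [0.0, 0.0, 1.0]] [[0.0159, -0.9996, 0.0241, -0.0382], [0.9901, 0.0191, 0.139, -0.4231], [-0.1394, 0.0217, 0.99, -1.4248], [0.0, 0.0, 0.0, 1.0]] ['image', 'camera_matrix', 'camera_from_world']
side [[455.9652384049907, 0.0, 279.2105227548102], [0.0, 455.9652384049907, 214.52115662763381], [0.0, 0.0, 1.0]] [[0.7123, -0.7018, -0.0087, -0.3196], [0.4027, 0.3985, 0.8241, -0.2627], [-0.5749, -0.5904, 0.5664, -0.9247], [0.0, 0.0, 0.0, 1.0]] ['image', 'camera_matrix', 'camera_from_world']
{'clock': 0.1, 'joint_positions': array([-7.58192105e+01,  2.16562945e+01,  4.57139362e+00,  7.30175512e+01,
        6.38075673e-04,  8.36780100e+01]), 'joint_velocities': array([ 0.02340991, -0.19011174,  0.10616247, -0.06338936, -0.02914865,
       -0.00758239]), 'tau': array([ 1.07310811e-03, -4.64692497e+01,  2.70583355e+01,  1.19389340e-02,
       -1.93858305e-04, -5.60929180e-06]), 'position': array([ 0.20124154, -0.53802147,  0.23047386]), 'eef_rot': array([-1.79898241e+02, -1.19157699e-02,  2.05027683e+01]), 'ft_force': array([ 0.72403286, -0.16952605,  0.32151975]), 'ft_torque': array([-0.018793  ,  0.05814886,  0.00155255]), 'grip_force': 0.0, 'width': 0.0854117333505965}
```

View pics/top0.png

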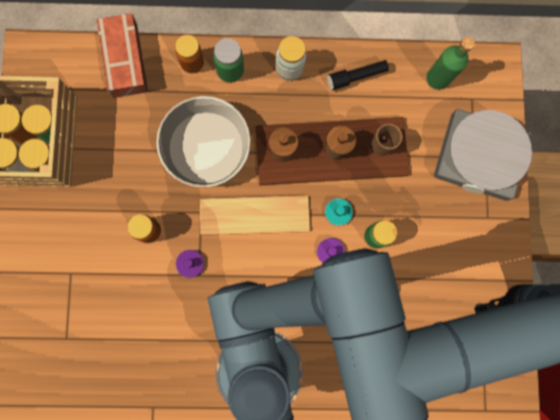

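View pics/side0.png

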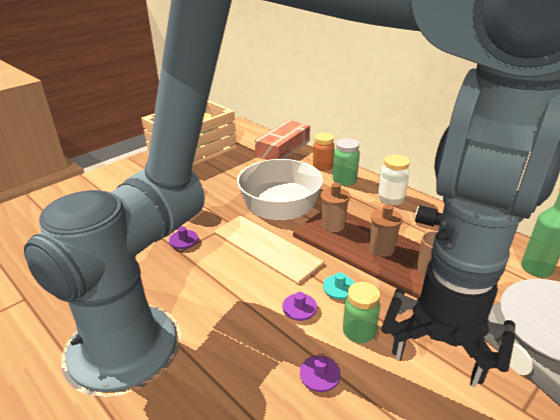

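Top view: basin (204,142); on the dark plank, crocks at (283,142) and (341,140) with brown lids, and an open one at (387,138). The pale lid board is at (255,215), with jars at (143,228) and (381,234). The lids at (190,263) and (331,250) are purple and the one at (340,211) is turquoise. Those are look-alikes, so only the brown lids on the crocks are meant. I'll check this in an enlarged crop.

```bash
cat > h.py <<'E'
import numpy as np, cv2
from cell import manip
from scipy.spatial.transform import Rotation as Ro
def ray(c,u,v):
    K=c["camera_matrix"];T=c["camera_from_world"];R=T[:3,:3];t=T[:3,3]
    p=np.array([(u-K[0,2])/K[0,0],(v-K[1,2])/K[1,1]])
    if c.get("fish"):
        r=np.hypot(*p); d=np.array([p[0]/r*np.sin(r),-p[1]/r*np.sin(r),-np.cos(r)])
    else: d=np.array([p[0],-p[1],-1.])
    return -R.T@t, R.T@d
def plane(c,u,v,z):
    o,d=ray(c,u,v); return o+d*(z-o[2])/d[2]
def proj(c,P):
    K=c["camera_matrix"];T=c["camera_from_world"];q=T[:3,:3]@np.array(P)+T[:3,3]
    q=np.array([q[0],-q[1],-q[2]])
    if c.get("fish"):
        r=np.hypot(q[0],q[1]);th=np.arctan2(r,q[2]);return K[0,2]+K[0,0]*th*q[0]/r,K[1,2]+K[1,1]*th*q[1]/r
    return K[0,2]+K[0,0]*q[0]/q[2],K[1,2]+K[1,1]*q[1]/q[2]
def cam(n):
    c=manip.camera(n);c["fish"]=n=="wrist";c["bgr"]=np.ascontiguousarray(c["image"][:,:,::-1]);return c
def delta(P,rpy):
    """shift (cm) and rotvec (deg) in tool axes from the current measured pose to pose P,rpy"""
    s=manip.read_state();R0=Ro.from_euler("xyz",s["eef_rot"],degrees=True);R1=Ro.from_euler("xyz",rpy,degrees=True)
    return (R0.inv().apply(np.array(P)-s["position"])*100).round(2),(R0.inv()*R1).as_rotvec(degrees=True).round(1)
E
python3 - <<'E'
from h import *
c=cam("top");im=c["bgr"]
cv2.imwrite("pics/crop1.png",cv2.resize(im[90:270,130:410],(784,504),interpolation=cv2.INTER_CUBIC))
for n,u,v,z in[("basin rim",204,142,.075),("knob1",286,134,.146),("knob2",345,132,.146),("rim3",387,138,.108),("plank",260,140,.018),("plank",407,133,.018),("jl",143,228,.11),("jr",381,234,.11)]: print(n,plane(c,u,v,z).round(3))
hsv=cv2.cvtColor(im,cv2.COLOR_BGR2HSV)
print([hsv[v,u].tolist() for u,v in[(255,215),(230,230),(222,180),(270,172),(283,142),(300,170)]])
# board
m=cv2.inRange(hsv,(10,60,205),(28,150,255));m[:190]=0;m[245:]=0;m[:,:190]=0;m[:,320:]=0
k=max(cv2.findContours(m,0,2)[0],key=cv2.contourArea);r=cv2.minAreaRect(k);print(r);
for p in cv2.boxPoints(r):print(plane(c,*p,.012).round(3))
# plank
m=cv2.inRange(hsv,(0,40,20),(14,255,125));m[:110]=0;m[195:]=0;m[:,:250]=0;m[:,420:]=0
k=max(cv2.findContours(m,0,2)[0],key=cv2.contourArea);r=cv2.minAreaRect(k);print(r)
for p in cv2.boxPoints(r):print(plane(c,*p,.018).round(3))
E
```

```text
basin rim [0.605 0.159 0.075]
knob1 [ 0.611 -0.057  0.146]
knob2 [ 0.62  -0.208  0.146]
rim3 [ 0.618 -0.324  0.108]
plank [0.63  0.01  0.018]
plank [ 0.66  -0.403  0.018]
jl [0.368 0.302 0.11 ]
jr [ 0.364 -0.305  0.11 ]
[[19, 127, 230], [20, 124, 231], [20, 47, 170], [10, 172, 114], [13, 171, 116], [10, 171, 115]]
((253.93853759765625, 215.53317260742188), (36.16984176635742, 108.10347747802734), 88.21009063720703)
[0.461 0.173 0.012]
[ 0.476 -0.124  0.012]
[ 0.376 -0.128  0.012]
[0.361 0.167 0.012]
((334.5, 147.0), (74.0, 169.0), 90.0)
[0.716 0.04  0.018]
[ 0.728 -0.438  0.018]
[ 0.515 -0.433  0.018]
[0.505 0.035 0.018]
```

View pics/crop1.png

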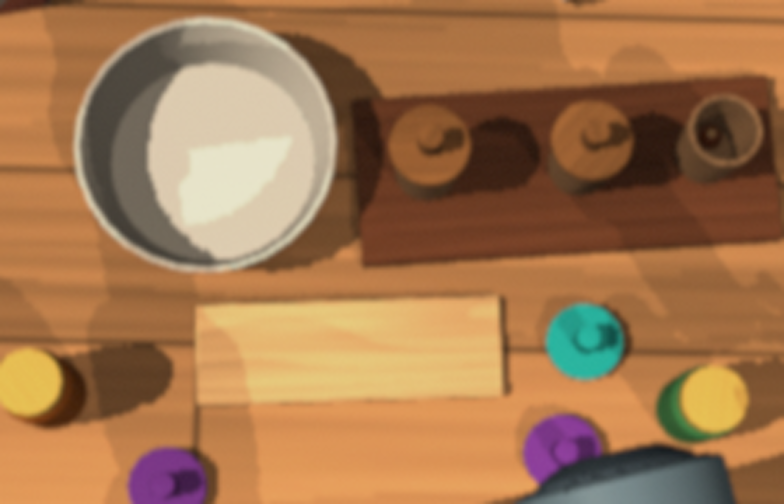

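The crop confirms it: wooden lids sit on the crocks at (283.6,142.1) and (341.4,140). Crock3, with its rim at about (389,136.4), is open and holds something dark. The purple and turquoise lids stay untouched.

```bash
cat >> h.py <<'E'
def pose(grip,psi,beta,roll=0,off=.019):
    """TCP position & rpy: grasp point at grip, tool heading psi deg, beta deg below horizontal, j6-like roll"""
    p,b=np.radians([psi,beta]);z=np.array([np.cos(p)*np.cos(b),np.sin(p)*np.cos(b),-np.sin(b)]);y=np.array([-np.sin(p),np.cos(p),0])
    R=Ro.from_matrix(np.column_stack([np.cross(y,z),y,z]))*Ro.from_euler("z",roll,degrees=True)
    return np.array(grip)+off*z,R.as_euler("xyz",degrees=True)
def go(*poses):
    for P in poses:
        d,r=delta(*P);print("TCP",P[0].round(3),"| row",*d,*r,"| n>=",int(np.ceil(max(np.linalg.norm(d)/6.25,np.linalg.norm(r)/10.7))))
E
python3 - <<'E'
from h import *
c=cam("top")
for n,u,v,z in[("disc1",283.6,142.1,.116),("disc2",341.4,140,.116),("rim3",388.9,136.4,.108),("plankA",259.3,184.6,.018),("plankB",256,126.8,.018),("C",405,117.9,.018),("D",410,175.7,.018),("basin",203.5,141.8,.075)]: print(n,plane(c,u,v,z).round(3))
p=plane(c,283.6,142.1,.116);psi=np.degrees(np.arctan2(p[1],p[0]))
go(pose([p[0],p[1],.26],psi,90))
c=cam("side")
for q in([.6,-.06,.146],[.61,-.21,.146],[.62,-.33,.108]):print(np.round(proj(c,q)))
E
```

```text
disc1 [ 0.598 -0.052  0.116]
disc2 [ 0.608 -0.203  0.116]
rim3 [ 0.622 -0.33   0.108]
plankA [0.504 0.009 0.018]
plankB [0.668 0.022 0.018]
C [ 0.704 -0.398  0.018]
D [ 0.538 -0.409  0.018]
basin [0.606 0.16  0.075]
TCP [ 0.598 -0.052  0.241] | row 54.23 -31.62 -0.98 -0.0 -0.1 -154.5 | n>= 15
[338. 185.]
[391. 206.]
[436. 239.]
```

Emit:
move_arm(targets=[[[1,54.2,-31.6,-1,0,0,-154.5],[1,54.2,-31.6,-1,0,0,-154.5],[1,54.2,-31.6,-1,0,0,-154.5],[1,54.2,-31.6,-1,0,0,-154.5],[1,54.2,-31.6,-1,0,0,-154.5],[1,54.2,-31.6,-1,0,0,-154.5],[1,54.2,-31.6,-1,0,0,-154.5],[1,54.2,-31.6,-1,0,0,-154.5],[1,54.2,-31.6,-1,0,0,-154.5],[1,54.2,-31.6,-1,0,0,-154.5],[1,54.2,-31.6,-1,0,0,-154.5],[1,54.2,-31.6,-1,0,0,-154.5]]])

```text
clock: 1.75
position: [0.5989, -0.0515, 0.2408]
eef_rot: [-180.0, -0.0, 149.9]
ft_force: [-0.3, 0.3, -0.5]
width: 0.0851
grip_force: 0.0
```

Run:
```python
from h import *
go(pose([.598,-.052,.26],-5,90),pose([.598,-.052,.138],-5,90))
s=manip.read_state();print(s["joint_positions"].round(1),s["eef_rot"].round(1))
```

```text
TCP [ 0.598 -0.052  0.241] | row 0.05 -0.08 -0.02 -0.0 -0.0 -25.1 | n>= 3
TCP [ 0.598 -0.052  0.119] | row 0.04 -0.08 12.18 -0.0 -0.0 -25.1 | n>= 3
[-11.   24.7  10.7  76.   -0.   19.1] [-180.    -0.   149.9]
```

Emit:
move_arm(targets=[[[1,0,-0.1,0,0,0,-25],[1,0,-0.1,0,0,0,-25],[1,0,-0.1,0,0,0,-25],[1,0,-0.1,0,0,0,-25]]])

```text
clock: 2.25
position: [0.5978, -0.0536, 0.2411]
eef_rot: [-180.0, -0.0, 174.4]
ft_force: [0.7, 1.0, -0.5]
width: 0.0856
grip_force: 0.0
```

Run:
```python
from h import *
c=cam("wrist");print(c["camera_matrix"].round(1).tolist())
print("lid",proj(c,[.598,-.052,.116]),"knob",proj(c,[.598,-.052,.146]),"l2",proj(c,[.608,-.203,.116]))
cv2.imwrite("pics/w1.png",c["bgr"])
```

```text
[[325.2, 0.0, 273.0], [0.0, 325.2, 206.2], [0.0, 0.0, 1.0]]
lid (np.float64(275.0360839312796), np.float64(196.78171747572918)) knob (np.float64(275.2830526606112), np.float64(207.69199352622658)) l2 (np.float64(118.3122761593819), np.float64(222.2103145670993))
```

View pics/w1.png

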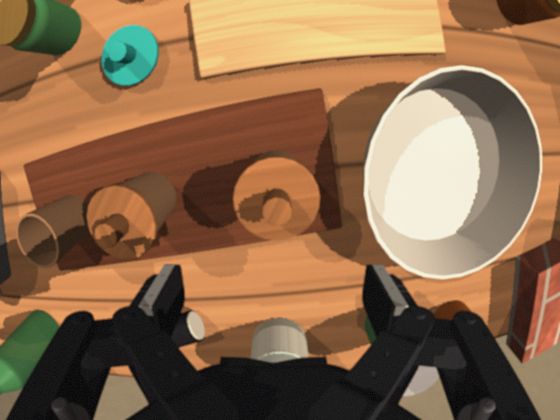

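Wrist view: lid disc at (277,196.5), knob top at (277.5,208). Both are within about 1.5 mm of the prediction, so I'm going down to grip.

Emit:
move_arm(targets=[[[0.2,0,0.2,5,0,0,0],[0.2,0,0.2,9,0,0,0],[0.2,0,0.2,12,0,0,0],[0.2,0,0.2,12.1,0,0,0],[-1,0,0.2,12.1,0,0,0],[-1,0,0.2,12.1,0,0,0],[-1,0,0.2,12.1,0,0,0],[-1,0,0.2,12.1,0,0,0],[-1,0,0.2,12.1,0,0,0],[-1,0,0.2,12.1,0,0,0]]], force=50)

```text
clock: 3.55
position: [0.5996, -0.0519, 0.1223]
eef_rot: [-180.0, 0.2, 174.4]
ft_force: [0.1, 0.2, 6.3]
width: 0.0225
grip_force: 49.1
```

Run:
```python
from h import *
# board centre (.4185,.022), yaw 2.9
u=np.array([-.0505,.9987])
for s in(.085,-.015,-.10):
    b=np.array([.4185,.022])+s*u;print(s,b.round(3))
b=np.array([.4185,.022])+.085*u;psi=np.degrees(np.arctan2(b[1],b[0]))
go(pose([.598,-.052,.23],-5,90),pose([*b,.17],psi,90),pose([*b,.054],psi,90))
```

```text
0.085 [0.414 0.107]
-0.015 [0.419 0.007]
-0.1 [ 0.424 -0.078]
TCP [ 0.598 -0.052  0.211] | row 0.13 -0.02 -8.87 -0.0 0.2 -0.6 | n>= 2
TCP [0.414 0.107 0.151] | row 19.99 14.0 -2.96 -0.1 0.2 -20.1 | n>= 4
TCP [0.414 0.107 0.035] | row 20.03 14.01 8.64 -0.1 0.2 -20.1 | n>= 5
```

Emit:
move_arm(targets=[[[-1,0,0,-4,0,0,0],[-1,0,0,-7,0,0,0],[-1,10,7,-7,0,0,-10],[-1,20,14,-5,0,0,-20],[-1,20,14,-5,0,0,-20],[-1,20,14,0,0,0,-20],[-1,20,14,4,0,0,-20],[-1,20,14,6,0,0,-20],[-1,20,14,6,0,0,-20]]])

```text
clock: 4.68
position: [0.4108, 0.107, 0.0592]
eef_rot: [180.0, -0.2, -165.6]
ft_force: [0.7, -0.1, -0.5]
width: 0.0222
grip_force: 49.1
```

Run:
```python
from h import *
b=[.414,.107];psi=14.5
go(pose([*b,.053],psi,90))
c=cam("side");cv2.imwrite("pics/s1.png",cv2.resize(c["bgr"][120:330,150:430],(784,588)))
```

```text
TCP [0.414 0.107 0.034] | row -0.32 -0.08 2.51 0.0 -0.2 -0.1 | n>= 1
```

View pics/s1.png

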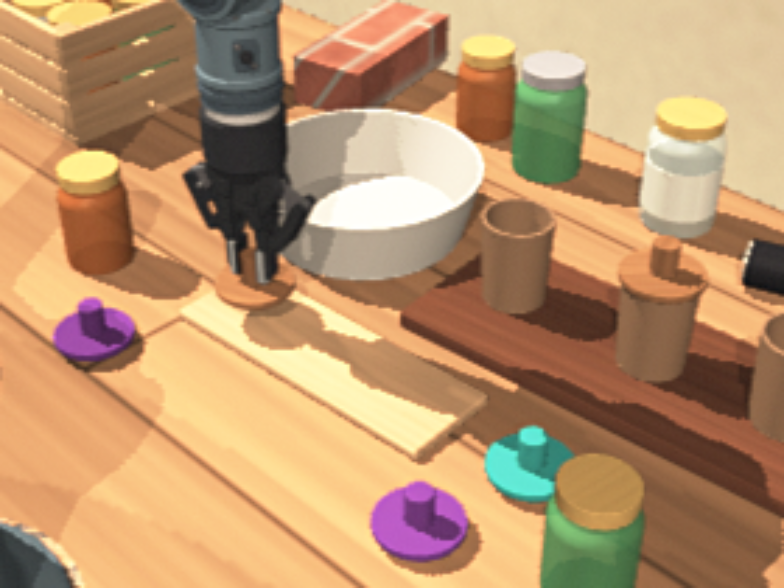

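Lid 1 hangs level over the far end of the board, so I lower it, release and rise.

Emit:
move_arm(targets=[[[-1,-0.3,-0.2,1.8,0,0,0],[-1,-0.3,-0.2,2.4,0,0,0],[-1,-0.3,-0.2,2.4,0,0,0],[0.2,-0.3,-0.2,2.3,0,0,0],[0.2,-0.3,-0.2,2.3,0,0,0],[0.2,-0.3,-0.2,2.3,0,0,0],[0.2,-0.3,-0.2,2.3,0,0,0],[0.2,-0.3,-0.2,-3,0,0,0],[0.2,-0.3,-0.2,-9,0,0,0],[0.2,-0.3,-0.2,-15,0,0,0],[0.2,-0.3,-0.2,-16,0,0,0]]])

```text
clock: 6.1
position: [0.4189, 0.1062, 0.2246]
eef_rot: [-179.9, 0.5, -165.6]
ft_force: [0.2, -0.4, 0.6]
width: 0.0509
grip_force: 0.0
```

Run:
```python
from h import *
p=[.608,-.203];psi=-18.5
go(pose([*p,.23],psi,90))
```

```text
TCP [ 0.608 -0.203  0.211] | row -10.6 -34.66 1.5 0.1 0.5 32.9 | n>= 6
```

Emit:
move_arm(targets=[[[0.2,-10.6,-34.7,1.5,0,0,33],[0.2,-10.6,-34.7,1.5,0,0,33],[0.2,-10.6,-34.7,1.5,0,0,33],[0.2,-10.6,-34.7,1.5,0,0,33],[0.2,-10.6,-34.7,1.5,0,0,33],[0.2,-10.6,-34.7,1.5,0,0,33],[0.2,-10.6,-34.7,1.5,0,0,33]]])

```text
clock: 6.98
position: [0.6054, -0.2068, 0.202]
eef_rot: [-180.0, -0.2, 161.2]
ft_force: [-0.8, 0.2, 0.6]
width: 0.0512
grip_force: 0.0
```

Run:
```python
from h import *
go(pose([.608,-.203,.139],-18.5,90))
c=cam("wrist")
print("lid",proj(c,[.608,-.203,.116]),"knob",proj(c,[.608,-.203,.146]))
print("l1",proj(c,[.414,.107,.028]))
cv2.imwrite("pics/w2.png",c["bgr"])
```

```text
TCP [ 0.608 -0.203  0.12 ] | row -0.14 0.45 8.2 -0.0 -0.2 -0.3 | n>= 2
lid (np.float64(278.8448919035958), np.float64(213.2359318169797)) knob (np.float64(279.63018678947276), np.float64(228.08608791206683))
l1 (np.float64(477.9933061593306), np.float64(-47.17351843893036))
```

View pics/w2.png

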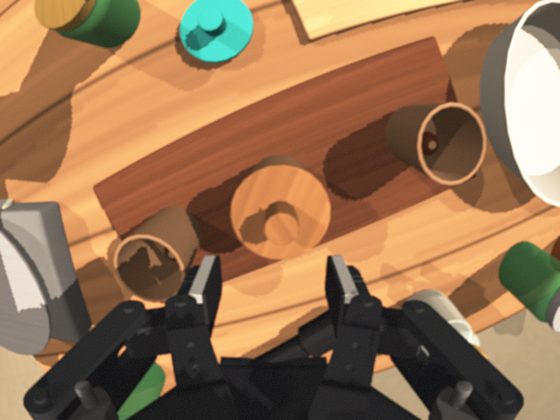

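Wrist view: lid 2's disc is at (281,211) and its knob at (282,226), within 1 mm of the prediction. I'm gripping it.

Emit:
move_arm(targets=[[[0.2,-0.1,0.5,4,0,0,0],[0.2,-0.1,0.5,7.5,0,0,0],[0.2,-0.1,0.5,8,0,0,0],[-1,-0.1,0.5,8,0,0,0],[-1,-0.1,0.5,8,0,0,0],[-1,-0.1,0.5,8,0,0,0],[-1,-0.1,0.5,8,0,0,0],[-1,-0.1,0.5,8,0,0,0],[-1,-0.1,0.5,8,0,0,0]]], force=50)

```text
clock: 8.15
position: [0.6087, -0.1998, 0.1272]
eef_rot: [-180.0, 0.2, 161.4]
ft_force: [-1.5, -0.1, 7.0]
width: 0.0221
grip_force: 49.6
```

Run:
```python
from h import *
b=[.421,-.03];psi=-4.1
s=manip.read_state()
go(pose([*b,.18],psi,90),pose([*b,.012+s["position"][2]-.100+.025+.019],psi,90))
```

```text
TCP [ 0.421 -0.03   0.161] | row 23.19 10.11 -3.46 -0.0 0.2 -14.5 | n>= 5
TCP [ 0.421 -0.03   0.064] | row 23.22 10.11 6.22 -0.0 0.2 -14.5 | n>= 5
```

Emit:
move_arm(targets=[[[-1,0,0,-4,0,0,0],[-1,0,0,-7,0,0,0],[-1,11,5,-7,0,0,-7],[-1,23.2,10.1,-5,0,0,-14.5],[-1,23.2,10.1,-5,0,0,-14.5],[-1,23.2,10.1,-3,0,0,-14.5],[-1,23.2,10.1,2,0,0,-14.5],[-1,23.2,10.1,6,0,0,-14.5],[-1,23.2,10.1,6,0,0,-14.5]]])

```text
clock: 9.28
position: [0.4169, -0.0288, 0.0633]
eef_rot: [179.9, -0.3, 175.9]
ft_force: [-0.8, 0.4, -1.4]
width: 0.022
grip_force: 49.2
```

Run:
```python
from h import *
go(pose([.421,-.03,.039+.019],-4.1,90))
c=cam("side");cv2.imwrite("pics/s2.png",cv2.resize(c["bgr"][120:330,150:430],(784,588)))
```

```text
TCP [ 0.421 -0.03   0.039] | row -0.44 -0.09 2.43 0.1 -0.3 0.0 | n>= 1
```

View pics/s2.png

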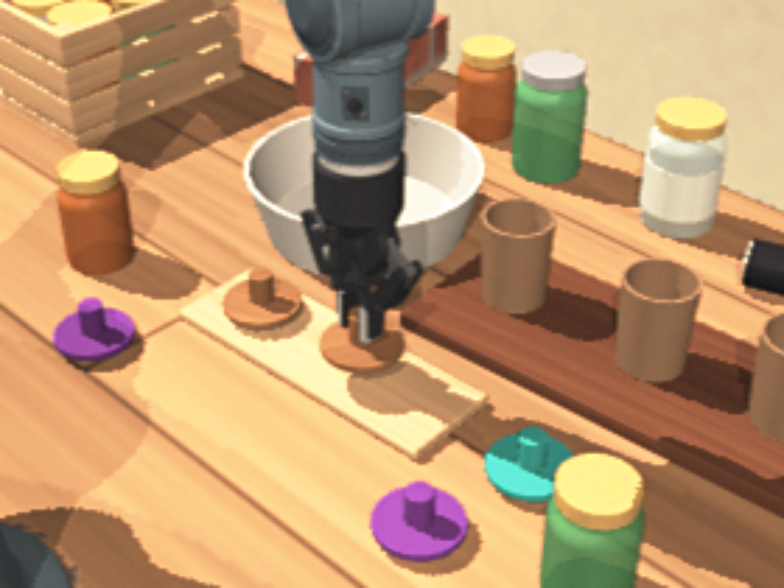

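Lid 1 lies flat on the board and lid 2 hangs just above it, so I lower, release and rise.

Emit:
move_arm(targets=[[[-1,-0.3,0,1.8,0,0,0],[-1,-0.3,0,2.4,0,0,0],[-1,-0.3,0,2.4,0,0,0],[0.2,-0.3,0,2.3,0,0,0],[0.2,-0.3,0,2.3,0,0,0],[0.2,-0.3,0,2.3,0,0,0],[0.2,-0.3,0,2.3,0,0,0],[0.2,-0.3,0,-3,0,0,0],[0.2,-0.3,0,-9,0,0,0],[1,-0.3,0,-15,0,0,0],[1,-0.3,0,-16,0,0,0]]])

```text
clock: 10.7
position: [0.4257, -0.0305, 0.2296]
eef_rot: [-179.9, 0.5, 175.9]
ft_force: [-0.4, -0.4, 0.5]
width: 0.0842
grip_force: 0.0
```

Run:
```python
from h import *
go(pose([.45,-.05,.26],-5,45))
```

```text
TCP [ 0.463 -0.051  0.247] | row -3.92 -1.8 -1.66 0.3 -44.5 0.9 | n>= 5
```

Emit:
move_arm(targets=[[[1,-3.9,-1.8,-1.7,0,-45,1],[1,-3.9,-1.8,-1.7,0,-45,1],[1,-3.9,-1.8,-1.7,0,-45,1],[1,-3.9,-1.8,-1.7,0,-45,1],[1,-3.9,-1.8,-1.7,0,-45,1],[1,-3.9,-1.8,-1.7,0,-45,1]]])

```text
clock: 11.45
position: [0.4611, -0.0511, 0.2443]
eef_rot: [179.5, 44.9, 174.6]
ft_force: [-0.1, -0.7, -0.4]
width: 0.0855
grip_force: 0.0
```

Run:
```python
from h import *
s=manip.read_state();print(s["position"].round(3),s["joint_positions"].round(1))
c=cam("top");cv2.imwrite("pics/t2.png",cv2.resize(c["bgr"][90:270,130:410],(784,504),interpolation=cv2.INTER_CUBIC))
w=cam("wrist");cv2.imwrite("pics/w3.png",w["bgr"])
for q in([.598,-.051,.108],[.608,-.202,.108],[.622,-.33,.108]):
    u,v=proj(c,q);print("top crop",(u-130)*2.8,(v-90)*2.8,"wrist",np.round(proj(w,q)))
go(*[pose([.598-d*np.cos(np.radians(5)),-.051+d*np.sin(np.radians(5)),.083+d],-5,45) for d in(.06,0)])
```

```text
[ 0.461 -0.051  0.244] [-22.8 -26.6 -58.4  14.7  12.7 -12.6]
top crop 428.51452187866397 148.65160531380081 wrist [283. 181.]
top crop 589.678646003594 141.80898820131438 wrist [154. 193.]
top crop 725.375709391032 130.34129617531713 wrist [ 77. 204.]
TCP [ 0.552 -0.047  0.13 ] | row 1.51 1.06 14.4 0.3 -0.3 -0.3 | n>= 3
TCP [ 0.611 -0.052  0.07 ] | row 1.46 1.02 22.89 0.3 -0.3 -0.3 | n>= 4
```

View pics/t2.png

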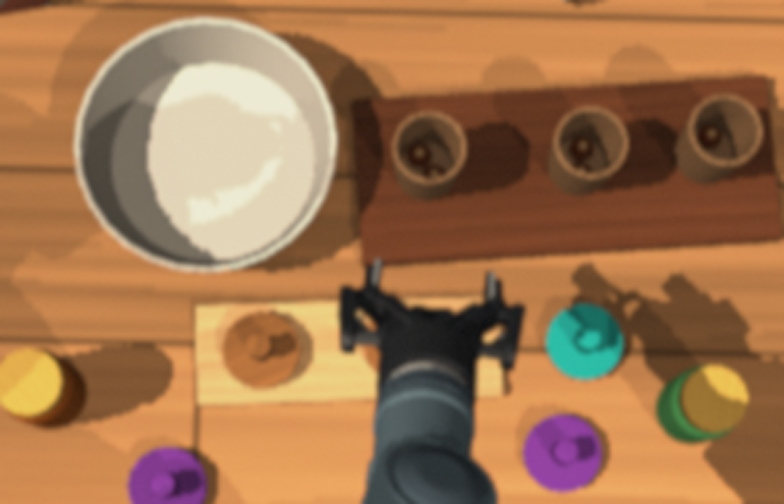

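View pics/w3.png

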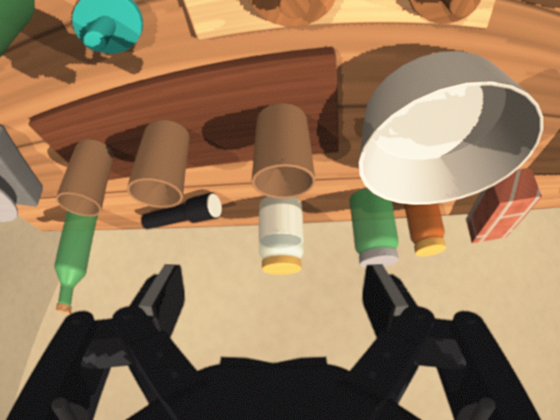

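Top view: all three crocks are open now, with rims at (430,148), (591,144) and (725,131) in the crop, and dark nuts in each. The wrist view puts crock 1's rim at (283,180) against a predicted (283,181). I grasp crock 1 along the 45° tool axis.

Emit:
move_arm(targets=[[[1,1,0.7,6,0,0,0],[1,1.5,1,12,0,0,0],[1,1.5,1,15,0,0,0],[1,1.5,1,18,0,0,0],[1,1.5,1,21,0,0,0],[1,1.5,1,23.2,0,0,0],[1,1.5,1,23.2,0,0,0],[1,1.5,1,23.2,0,0,0]]], force=80)

```text
clock: 12.55
position: [0.622, -0.0536, 0.0716]
eef_rot: [179.4, 44.1, 174.6]
ft_force: [-0.0, -0.6, 1.2]
width: 0.0856
grip_force: 0.0
```

Run:
```python
from h import *
go(pose([.598+.003,-.0515,.080],-5,45))
w=cam("wrist");cv2.imwrite("pics/w4.png",w["bgr"]);print(proj(w,[.598,-.0515,.108]))
```

```text
TCP [ 0.614 -0.053  0.067] | row 0.9 0.02 -0.17 0.4 -0.9 -0.3 | n>= 1
(np.float64(273.9713953851023), np.float64(337.2378957632353))
```

View pics/w4.png

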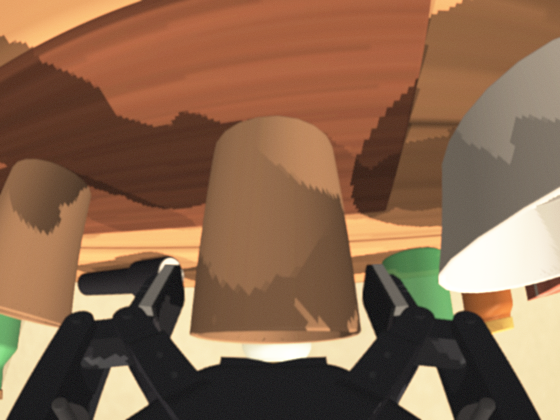

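The crock is centred between the pads, but the tool sits 9 mm high. I correct that and close.

Emit:
move_arm(targets=[[[1,0.9,0,0,0,0,0],[1,0.9,0,0,0,0,0],[-1,0.9,0,0,0,0,0],[-1,0.9,0,0,0,0,0],[-1,0.9,0,0,0,0,0],[-1,0.9,0,0,0,0,0],[-1,0.9,0,0,0,0,0]]], force=80)

```text
clock: 13.48
position: [0.623, -0.054, 0.0699]
eef_rot: [179.4, 44.0, 174.7]
ft_force: [-0.8, 1.6, 6.7]
width: 0.0675
grip_force: 90.1
```

Run:
```python
from h import *
g=[.598,-.051,.081]
go(pose([.598,-.051,.20],-5,45),pose([.57,.15,.24],0,0,0),pose([.57,.15,.22],0,0,150))
```

```text
TCP [ 0.611 -0.052  0.187] | row -7.27 0.17 -9.21 0.4 -1.0 -0.2 | n>= 2
TCP [0.589 0.15  0.24 ] | row -8.03 20.16 -15.69 -4.5 -45.9 -2.4 | n>= 5
TCP [0.589 0.15  0.22 ] | row -6.64 20.15 -14.26 -60.1 -10.0 137.3 | n>= 15<sys>:0: UserWarning: Gimbal lock detected. Setting third angle to zero since it is not possible to uniquely determine all angles.
```

Emit:
move_arm(targets=[[[-1,-2,0,-2,0,0,0],[-1,-5,0,-5,0,0,0],[-1,-8,0,-8,0,0,0],[-1,-9,0,-9,0,0,0]]])

```text
clock: 13.98
position: [0.6244, -0.0555, 0.1978]
eef_rot: [179.5, 43.9, 174.7]
ft_force: [-0.1, 0.0, -2.5]
width: 0.0677
grip_force: 91.7
```

Run:
```python
from h import *
s=manip.read_state();print(s["position"].round(3),s["joint_positions"].round(1),s["width"],s["grip_force"],s["ft_force"])
go(pose([.61,.06,.21],22,28),pose([.62,.175,.19],50,10),pose([.62,.175,.19],50,10,120),pose([.62,.175,.19],50,10,165))
```

```text
[ 0.624 -0.056  0.198] [-14.2  -0.  -47.9  -1.5   6.7  -6.4] 0.06772805466457074 91.72845223511104 [-0.06726455  0.03298107 -2.48501936]
TCP [0.626 0.066 0.201] | row 0.51 12.15 -0.83 -21.4 -17.6 -16.6 | n>= 4
TCP [0.632 0.189 0.187] | row 1.87 24.45 -0.03 -49.1 -33.0 -26.5 | n>= 7
TCP [0.632 0.189 0.187] | row 1.87 24.45 -0.03 -58.1 28.4 82.1 | n>= 10
TCP [0.632 0.189 0.187] | row 1.87 24.45 -0.03 -48.6 55.0 121.2 | n>= 14
```

Emit:
move_arm(targets=[[[-1,0.5,12.2,-0.8,-21.4,-17.6,-16.6],[-1,0.5,12.2,-0.8,-21.4,-17.6,-16.6],[-1,0.5,12.2,-0.8,-21.4,-17.6,-16.6],[-1,1.9,24.5,0,-49,-33,-26.5],[-1,1.9,24.5,0,-49,-33,-26.5],[-1,1.9,24.5,0,-49,-33,-26.5],[-1,1.9,24.5,0,-49,-33,-26.5],[-1,1.9,24.5,0,-49,-33,-26.5]]])

```text
clock: 14.98
position: [0.6519, 0.1847, 0.1835]
eef_rot: [176.7, 79.0, -132.4]
ft_force: [0.5, 0.1, -3.8]
width: 0.0675
grip_force: 96.3
```

Run:
```python
from h import *
s=manip.read_state();print(s["position"].round(3),s["joint_positions"].round(1),s["width"],s["ft_force"].round(1))
go(pose([.62,.175,.19],50,10),pose([.62,.175,.19],50,10,120),pose([.62,.175,.19],50,5,165))
R=Ro.from_euler("xyz",s["eef_rot"],degrees=True).as_matrix();print(R.round(2))
```

```text
[0.652 0.185 0.183] [-14.4  31.4 -58.4 -64.9  63.2 -21.9] 0.0675077102588904 [ 0.5  0.1 -3.8]
TCP [0.632 0.189 0.187] | row -0.13 1.84 -0.93 1.0 -1.0 -0.5 | n>= 1
TCP [0.632 0.189 0.187] | row -0.13 1.84 -0.93 -0.4 -1.6 119.5 | n>= 12
TCP [0.632 0.189 0.188] | row -0.29 1.85 -0.94 -8.4 -2.5 164.3 | n>= 16
[[-0.13 -0.78  0.62]
 [-0.14  0.63  0.76]
 [-0.98  0.01 -0.19]]
```

Emit:
move_arm(targets=[[[-1,0,0,0,0,0,160],[-1,0,0,0,0,0,160],[-1,0,0,0,0,0,160],[-1,0,0,0,0,0,160],[-1,0,0,0,0,0,160],[-1,0,0,0,0,0,160],[-1,0,0,0,0,0,160],[-1,0,0,0,0,0,160],[-1,0,0,0,0,0,160],[-1,0,0,0,0,0,160],[-1,0,0,0,0,0,160],[-1,0,0,0,0,0,160]]])

```text
clock: 16.48
position: [0.6522, 0.1852, 0.188]
eef_rot: [103.9, -38.7, 132.2]
ft_force: [-0.1, -0.3, -3.9]
width: 0.0674
grip_force: 96.3
```

Emit:
move_arm(targets=[[[-1,0,0,0,0,0,40],[-1,0,0,0,0,0,40],[-1,0,0,0,0,0,40],[-1,0,0,0,0,0,40],[-1,0,0,0,0,0,40],[-1,0,0,0,0,0,40]]])

```text
clock: 17.23
position: [0.6523, 0.1852, 0.1877]
eef_rot: [135.1, -74.7, 97.0]
ft_force: [0.1, 0.8, -3.5]
width: 0.0672
grip_force: 96.4
```

Run:
```python
from h import *
s=manip.read_state();print(s["position"].round(3),s["joint_positions"].round(1),s["width"],s["ft_force"].round(1))
c=cam("side");cv2.imwrite("pics/s3.png",cv2.resize(c["bgr"][80:290,150:430],(784,588)))
```

```text
[0.652 0.185 0.188] [-14.3  31.1 -58.4 -64.9  63.3 146.9] 0.06723781675130949 [ 0.1  0.8 -3.5]
```

View pics/s3.png

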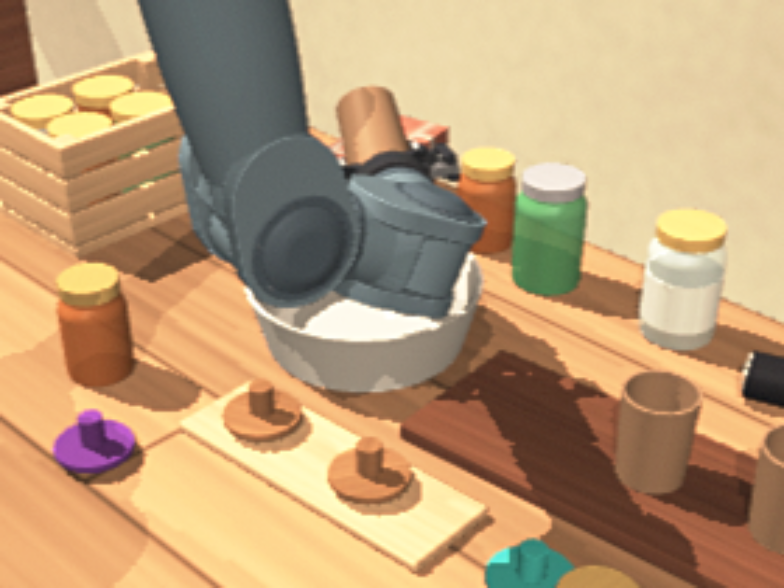

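Crock 1 is inverted over the basin and both lids lie flat on the board. I roll back and return it.

Emit:
move_arm(targets=[[[-1,0,0,0,0,0,-120],[-1,0,0,0,0,0,-120],[-1,0,0,0,0,0,-120],[-1,0,0,0,0,0,-120],[-1,0,0,0,0,0,-120],[-1,0,0,0,0,0,-120],[-1,0,0,0,0,0,-120],[-1,0,0,0,0,0,-120],[-1,0,0,0,0,0,-120],[-1,0,0,0,0,0,-120],[-1,0,0,0,0,0,-120],[-1,0,0,0,0,0,-120]]])

```text
clock: 18.77
position: [0.6525, 0.1851, 0.1872]
eef_rot: [104.1, 40.0, 150.2]
ft_force: [0.2, -0.6, -3.4]
width: 0.0672
grip_force: 96.2
```

Run:
```python
from h import *
T=np.array([.6235,-.0545,.0699]);e=[179.4,44.0,174.7]
go(pose([.62,.10,.20],30,24),(T+[0,0,.128],e),(T+[0,0,.01],e))
```

```text
TCP [0.635 0.109 0.192] | row -2.07 -2.87 -7.01 24.3 3.6 -42.1 | n>= 5
TCP [ 0.624 -0.054  0.198] | row -7.87 -10.47 -20.3 58.2 8.5 -17.4 | n>= 6
TCP [ 0.624 -0.054  0.08 ] | row -0.29 -19.24 -18.09 58.2 8.5 -17.4 | n>= 6
```

Emit:
move_arm(targets=[[[-1,-2.1,-2.9,-7,24.3,3.6,-42],[-1,-2.1,-2.9,-7,24.3,3.6,-42],[-1,-2.1,-2.9,-7,24.3,3.6,-42],[-1,-2.1,-2.9,-7,24.3,3.6,-42],[-1,-2.1,-2.9,-7,24.3,3.6,-42],[-1,-7.9,-10.5,-20.3,58.2,8.5,-17.4],[-1,-7.9,-10.5,-20.3,58.2,8.5,-17.4],[-1,-7.9,-10.5,-20.3,58.2,8.5,-17.4],[-1,-7.9,-10.5,-20.3,58.2,8.5,-17.4],[-1,-7.9,-10.5,-20.3,58.2,8.5,-17.4],[-1,-7.9,-10.5,-20.3,58.2,8.5,-17.4],[-1,-7.9,-10.5,-20.3,58.2,8.5,-17.4]]])

```text
clock: 20.27
position: [0.6225, -0.0549, 0.1958]
eef_rot: [179.2, 43.8, 174.6]
ft_force: [0.7, -0.2, -4.2]
width: 0.0673
grip_force: 96.2
```

Run:
```python
from h import *
T=np.array([.6235,-.0545,.0699]);e=[179.4,44.0,174.7]
go((T+[0,0,.128],e),(T+[0,0,.02],e),(T+[0,0,.001],e))
```

```text
TCP [ 0.624 -0.054  0.198] | row -0.21 0.05 -0.09 0.1 -0.2 -0.1 | n>= 1
TCP [ 0.624 -0.054  0.09 ] | row 7.27 -0.06 7.71 0.1 -0.2 -0.1 | n>= 2
TCP [ 0.624 -0.054  0.071] | row 8.58 -0.08 9.08 0.1 -0.2 -0.1 | n>= 2
```

Emit:
move_arm(targets=[[[-1,3,0,3.5,0,0,0],[-1,6,0,6.4,0,0,0],[-1,7.3,0,7.7,0,0,0],[-1,7.3,0,7.7,0,0,0],[-1,7.3,0,7.7,0,0,0]]])

```text
clock: 20.9
position: [0.6255, -0.0544, 0.0926]
eef_rot: [179.3, 44.0, 174.7]
ft_force: [0.4, -0.4, -3.2]
width: 0.0671
grip_force: 96.3
```

Run:
```python
from h import *
T=np.array([.6235,-.0545,.0699]);e=[179.4,44.0,174.7]
s=manip.read_state();print(s["position"].round(4),s["eef_rot"].round(1),s["joint_positions"].round(1))
go((T+[0,0,.001],e))
```

```text
[ 0.6255 -0.0544  0.0926] [179.3  44.  174.7] [-14.1  12.  -56.6 -22.2   6.8  -6.4]
TCP [ 0.624 -0.054  0.071] | row 1.65 -0.04 1.42 0.1 0.0 -0.0 | n>= 1
```

Emit:
move_arm(targets=[[[-1,1,0,0.9,0,0,0],[-1,1.5,0,1.4,0,0,0],[-1,1.6,0,1.5,0,0,0],[-1,1.6,0,1.5,0,0,0]]])

```text
clock: 21.4
position: [0.6242, -0.0537, 0.0704]
eef_rot: [179.3, 44.0, 174.7]
ft_force: [0.4, 0.4, -4.2]
width: 0.067
grip_force: 96.2
```

Run:
```python
from h import *
s=manip.read_state();print(s["position"].round(4),s["eef_rot"].round(1),s["joint_positions"].round(1),s["ft_force"].round(1))
```

```text
[ 0.6242 -0.0537  0.0704] [179.3  44.  174.7] [-14.1  15.1 -58.1 -26.9   6.8  -6.3] [ 0.4  0.4 -4.2]
```

Emit:
move_arm(targets=[[[-1,0.06,0,0.1,0,0,0],[-1,0.06,0,0.1,0,0,0],[1,0.06,0,0.1,0,0,0],[1,0.06,0,0.1,0,0,0],[1,0.06,0,0.1,0,0,0],[1,0,0,-2,0,0,0],[1,0,0,-6,0,0,0],[1,-0.5,0,-10,0,0,0],[1,-2,0,-14,0,0,0],[1,-3,0,-15,0,0,0]]])

```text
clock: 22.65
position: [0.5403, -0.0476, 0.2002]
eef_rot: [179.3, 44.1, 174.7]
ft_force: [-0.1, -0.6, 1.0]
width: 0.0852
grip_force: 0.0
```

Run:
```python
from h import *
c=cam("top");w=cam("wrist")
im=np.hstack([cv2.resize(c["bgr"][100:200,150:410],(780,300),interpolation=cv2.INTER_CUBIC)]);
w2=cv2.resize(w["bgr"],(400,300));pad=np.zeros((300,780,3),np.uint8);pad[:,:400]=w2
pad[:,400:]=cv2.resize(w["bgr"][120:270,40:230],(380,300))
cv2.imwrite("pics/m5.png",np.vstack([im,pad]))
s=manip.read_state();print(s["position"].round(4),s["joint_positions"].round(1))
for q in([.598,-.051,.108],[.606,-.202,.108],[.622,-.33,.108]):
    u,v=proj(c,q);print("crop",(u-150)*3,(v-100)*3,"wrist",np.round(proj(w,q)))
```

```text
[ 0.5427 -0.0483  0.2017] [-16.7 -10.8 -56.6   0.5   8.5  -8.2]
crop 399.1227020128543 129.26957712192944 wrist [274. 172.]
crop 571.8021462608895 124.15985051456994 wrist [110. 188.]
crop 717.1882600618201 109.65138875926834 wrist [ 28. 203.]
```

View pics/m5.png

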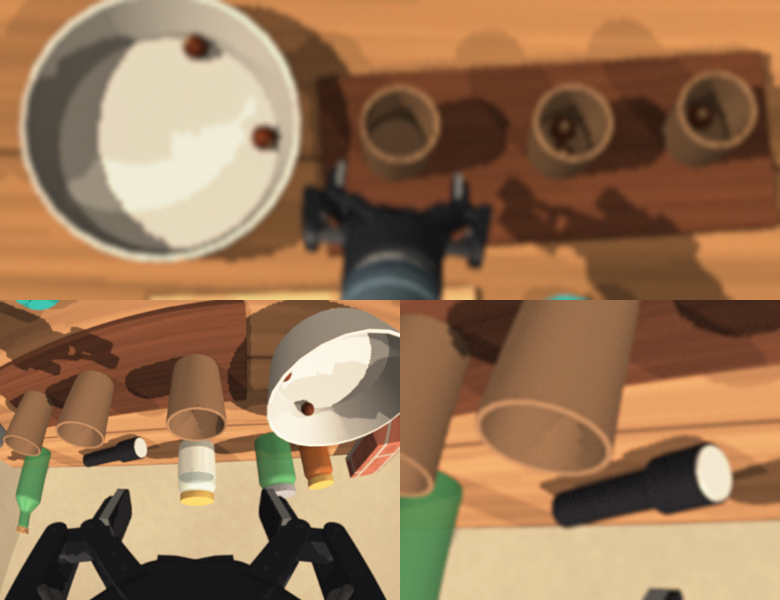

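Crock 1 stands upright and empty at crop (401,127), and its two nuts are in the basin at (197,47) and (264,137). Crock 2's rim is at (573,127) and crock 3's at (716,112). Crock 2 is next.

Run:
```python
from h import *
h=np.array([np.cos(np.radians(12)),-np.sin(np.radians(12)),0])
g=np.array([.604,-.203,.083])+.009*h
go(*[pose(g+(-h+[0,0,1])*d,-12,45) for d in(.09,.05,0)])
```

```text
TCP [ 0.538 -0.189  0.16 ] | row 2.36 -14.09 3.44 5.3 -0.8 4.8 | n>= 3
TCP [ 0.577 -0.197  0.12 ] | row 2.3 -14.62 9.07 5.3 -0.8 4.8 | n>= 3
TCP [ 0.626 -0.208  0.07 ] | row 2.24 -15.28 16.11 5.3 -0.8 4.8 | n>= 4
```

Emit:
move_arm(targets=[[[1,0.8,-6,0,2.6,-0.4,2.4],[1,2,-12,0,5.3,-0.8,4.8],[1,2.4,-14.1,2,5.3,-0.8,4.8],[1,2.4,-14.3,5,5.3,-0.8,4.8],[1,2.3,-14.6,7,5.3,-0.8,4.8],[1,2.3,-14.6,7,5.3,-0.8,4.8]]])

```text
clock: 23.5
position: [0.5605, -0.195, 0.1283]
eef_rot: [179.8, 44.5, 167.9]
ft_force: [1.3, 0.3, -0.4]
width: 0.0852
grip_force: 0.0
```

Run:
```python
from h import *
h=np.array([np.cos(np.radians(12)),-np.sin(np.radians(12)),0])
g=np.array([.604,-.203,.083])+.009*h
s=manip.read_state();print(s["position"].round(4),s["joint_positions"].round(1))
go(*[pose(g+(-h+[0,0,1])*d,-12,45) for d in(.05,0)])
w=cam("wrist");cv2.imwrite("pics/w6.png",w["bgr"]);print([np.round(proj(w,[.604+dx,-.203+dy,.108])) for dx,dy in((0,0),(0,.0345),(0,-.0345))])
```

```text
[ 0.5605 -0.195   0.1283] [-33.    4.1 -57.9 -14.5  14.7 -15.3]
TCP [ 0.577 -0.197  0.12 ] | row -0.57 0.12 1.79 0.1 -0.5 -0.1 | n>= 1
TCP [ 0.626 -0.208  0.07 ] | row -0.63 0.11 8.86 0.1 -0.5 -0.1 | n>= 2
[array([275., 258.]), array([328., 253.]), array([224., 261.])]
```

View pics/w6.png

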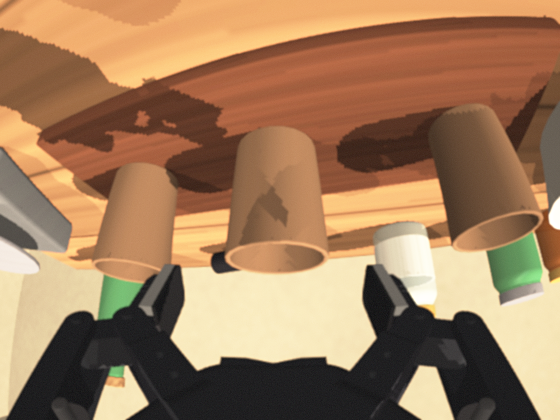

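Crock 2's rim spans columns 226–327 with its centre at (277,256), which agrees with the prediction. I move in and close.

Emit:
move_arm(targets=[[[1,-0.6,0.1,4,0,-0.5,0],[1,-0.6,0.1,7,0,-0.5,0],[1,-0.6,0.1,8.8,0,-0.5,0],[1,-0.6,0.1,8.8,0,-0.5,0],[-1,-0.6,0.1,8.8,0,-0.5,0],[-1,-0.6,0.1,8.8,0,-0.5,0],[-1,-0.6,0.1,8.8,0,-0.5,0],[-1,-0.6,0.1,8.8,0,-0.5,0],[-1,-0.6,0.1,8.8,0,-0.5,0]]], force=80)

```text
clock: 24.68
position: [0.6268, -0.208, 0.0739]
eef_rot: [179.9, 45.4, 168.0]
ft_force: [-2.7, 4.1, 6.4]
width: 0.0662
grip_force: 89.3
```

Run:
```python
from h import *
s=manip.read_state();print(s["position"].round(4),s["eef_rot"].round(2),s["joint_positions"].round(1),s["ft_force"].round(1),s["ft_torque"].round(2))
```

```text
[ 0.6268 -0.208   0.0739] [179.91  45.36 168.01] [-29.9  17.8 -54.1 -25.8  12.7 -12.8] [-2.7  4.1  6.4] [0.32 0.11 0.36]
```

Emit:
move_arm(targets=[[[-1,-2,0,-2,0,0,0],[-1,-5,0,-5,0,0,0],[-1,-8,0,-8,0,0,0],[-1,-10,0,-10,0,0,0],[-1,-10,0,-10,0,0,0]]])

```text
clock: 25.3
position: [0.6258, -0.209, 0.216]
eef_rot: [-179.9, 45.4, 168.0]
ft_force: [-1.2, -0.6, -3.0]
width: 0.0662
grip_force: 91.2
```

Run:
```python
from h import *
s=manip.read_state();print(s["position"].round(3),s["joint_positions"].round(1),s["width"],s["ft_force"].round(1))
go(pose([.61,-.02,.22],10,30),pose([.62,.165,.19],50,10))
```

```text
[ 0.626 -0.209  0.216] [-29.9   2.3 -43.3   0.4  12.6 -12.8] 0.06618331186270789 [-1.2 -0.6 -3. ]
TCP [ 0.626 -0.017  0.21 ] | row 3.17 18.77 -2.45 -17.6 -14.5 -13.4 | n>= 4
TCP [0.632 0.179 0.187] | row 7.34 38.11 -3.3 -55.9 -31.2 -28.8 | n>= 7
```

Emit:
move_arm(targets=[[[-1,3.2,18.8,-2.4,-17.6,-14.5,-13.4],[-1,3.2,18.8,-2.4,-17.6,-14.5,-13.4],[-1,3.2,18.8,-2.4,-17.6,-14.5,-13.4],[-1,3.2,18.8,-2.4,-17.6,-14.5,-13.4],[-1,7.3,38.1,-3.3,-56,-31,-29],[-1,7.3,38.1,-3.3,-56,-31,-29],[-1,7.3,38.1,-3.3,-56,-31,-29],[-1,7.3,38.1,-3.3,-56,-31,-29],[-1,7.3,38.1,-3.3,-56,-31,-29],[-1,7.3,38.1,-3.3,-56,-31,-29],[-1,7.3,38.1,-3.3,-56,-31,-29]]])

```text
clock: 26.68
position: [0.6483, 0.1746, 0.1879]
eef_rot: [178.0, 79.1, -130.9]
ft_force: [-0.1, -0.7, -3.9]
width: 0.0659
grip_force: 100.3
```

Run:
```python
from h import *
s=manip.read_state();print(s["position"].round(3),s["joint_positions"].round(1),s["ft_force"].round(1))
go(pose([.62,.165,.19],50,10))
```

```text
[0.648 0.175 0.188] [-15.7  30.4 -58.4 -62.8  64.6 -23.4] [-0.1 -0.7 -3.9]
TCP [0.632 0.179 0.187] | row 0.26 1.56 -0.62 1.1 -0.9 -0.2 | n>= 1
```

Same pose as the first pour, so I roll over, wait, and roll back.

Emit:
move_arm(targets=[[[-1,0,0,0,0,0,160],[-1,0,0,0,0,0,160],[-1,0,0,0,0,0,160],[-1,0,0,0,0,0,160],[-1,0,0,0,0,0,160],[-1,0,0,0,0,0,160],[-1,0,0,0,0,0,160],[-1,0,0,0,0,0,160],[-1,0,0,0,0,0,160],[-1,0,0,0,0,0,160],[-1,0,0,0,0,0,160],[-1,0,0,0,0,0,160]]])

```text
clock: 28.18
position: [0.6484, 0.1748, 0.1898]
eef_rot: [103.8, -38.6, 132.4]
ft_force: [-0.9, 1.0, -3.9]
width: 0.0652
grip_force: 100.6
```

Emit:
move_arm(targets=[[[-1,0,0,0,0,0,40],[-1,0,0,0,0,0,40],[-1,0,0,0,0,0,40],[-1,0,0,0,0,0,40],[-1,0,0,0,0,0,40],[-1,0,0,0,0,0,40]]])

```text
clock: 28.92
position: [0.6482, 0.175, 0.189]
eef_rot: [135.2, -74.7, 97.0]
ft_force: [-0.1, 0.6, -3.8]
width: 0.0658
grip_force: 100.5
```

Emit:
move_arm(targets=[[[-1,0,0,0,0,0,-120],[-1,0,0,0,0,0,-120],[-1,0,0,0,0,0,-120],[-1,0,0,0,0,0,-120],[-1,0,0,0,0,0,-120],[-1,0,0,0,0,0,-120],[-1,0,0,0,0,0,-120],[-1,0,0,0,0,0,-120],[-1,0,0,0,0,0,-120],[-1,0,0,0,0,0,-120],[-1,0,0,0,0,0,-120],[-1,0,0,0,0,0,-120]]])

```text
clock: 30.42
position: [0.6481, 0.1751, 0.1883]
eef_rot: [104.1, 39.9, 150.4]
ft_force: [-0.5, 0.6, -3.7]
width: 0.0662
grip_force: 100.6
```

Run:
```python
from h import *
T=np.array([.6268,-.208,.0739]);e=[179.91,45.36,168.0]
go(pose([.63,.10,.22],30,24),pose([.62,-.05,.23],8,35),(T+[0,0,.14],e))
```

```text
TCP [0.645 0.109 0.212] | row -3.85 -1.54 -5.73 24.4 3.5 -42.1 | n>= 5
TCP [ 0.635 -0.048  0.219] | row -9.57 -8.77 -18.43 46.4 4.3 -29.6 | n>= 6
TCP [ 0.627 -0.208  0.214] | row -14.73 -17.12 -31.13 63.5 3.9 -14.2 | n>= 7
```

Emit:
move_arm(targets=[[[-1,-3.8,-1.5,-5.7,24.4,3.5,-42],[-1,-3.8,-1.5,-5.7,24.4,3.5,-42],[-1,-3.8,-1.5,-5.7,24.4,3.5,-42],[-1,-3.8,-1.5,-5.7,24.4,3.5,-42],[-1,-3.8,-1.5,-5.7,24.4,3.5,-42],[-1,-9.6,-8.8,-18.4,46.4,4.3,-29.6],[-1,-9.6,-8.8,-18.4,46.4,4.3,-29.6],[-1,-9.6,-8.8,-18.4,46.4,4.3,-29.6],[-1,-14.7,-17.1,-31.1,63.5,3.9,-14.2],[-1,-14.7,-17.1,-31.1,63.5,3.9,-14.2],[-1,-14.7,-17.1,-31.1,63.5,3.9,-14.2],[-1,-14.7,-17.1,-31.1,63.5,3.9,-14.2]]])

```text
clock: 31.92
position: [0.6259, -0.2091, 0.2126]
eef_rot: [179.8, 45.2, 167.6]
ft_force: [0.5, -0.1, -2.9]
width: 0.0658
grip_force: 100.4
```

Run:
```python
from h import *
T=np.array([.6268,-.208,.0739]);e=[179.91,45.36,168.0]
go((T+[0,0,.02],e),(T,e))
```

```text
TCP [ 0.627 -0.208  0.094] | row 8.38 0.09 8.41 -0.1 -0.1 -0.3 | n>= 2
TCP [ 0.627 -0.208  0.074] | row 9.8 0.08 9.81 -0.1 -0.1 -0.3 | n>= 3
```

Emit:
move_arm(targets=[[[-1,3,0,3,0,0,0],[-1,6,0,6,0,0,0],[-1,8.4,0,8.4,0,0,-0.3],[-1,8.4,0,8.4,0,0,-0.3],[-1,8.4,0,8.4,0,0,-0.3]]])

```text
clock: 32.55
position: [0.6277, -0.2071, 0.0955]
eef_rot: [-179.8, 45.3, 168.4]
ft_force: [-0.4, -1.2, -3.4]
width: 0.0656
grip_force: 100.4
```

Run:
```python
from h import *
T=np.array([.6268,-.208,.0739]);e=[179.91,45.36,168.0]
go((T,e));s=manip.read_state();print(s["position"].round(4),s["ft_force"].round(1))
```

```text
TCP [ 0.627 -0.208  0.074] | row 1.58 -0.11 1.47 0.0 -0.0 0.3 | n>= 1
[ 0.6277 -0.2071  0.0955] [-0.4 -1.2 -3.4]
```

Emit:
move_arm(targets=[[[-1,0.9,0,0.9,0,0,0],[-1,1.4,0,1.4,0,0,0],[-1,1.55,0,1.55,0,0,0],[-1,1.6,0,1.6,0,0,0],[-1,1.6,0,1.6,0,0,0]]])

```text
clock: 33.17
position: [0.6332, -0.2102, 0.0805]
eef_rot: [-179.6, 46.2, 168.6]
ft_force: [-6.7, 0.3, 15.4]
width: 0.0654
grip_force: 97.5
```

Contact came about 6 mm early, so the crock probably turned slightly in the grip. I ease off the press, open so that it settles on its foot, and back out.

Emit:
move_arm(targets=[[[-1,1.2,0,1.2,0,0,0],[-1,1.2,0,1.2,0,0,0]]])

```text
clock: 33.42
position: [0.6446, -0.215, 0.0768]
eef_rot: [-179.0, 47.8, 169.2]
ft_force: [-9.2, 3.6, 43.5]
width: 0.0658
grip_force: 82.1
```

Run:
```python
from h import *
s=manip.read_state();print(s["position"].round(4),s["eef_rot"].round(1),s["ft_force"].round(1),s["width"])
w=cam("wrist");hsv=cv2.cvtColor(w["bgr"],cv2.COLOR_BGR2HSV)
for u in(255,275,295):print(u,[(v,*hsv[v,u].tolist()) for v in range(80,350,9)])
# predicted if upright at the original spot
for q in([.6045,-.203,.108],[.574,-.196,.108],[.574,-.196,.018]):print(np.round(proj(w,q)))
```

```text
[ 0.6446 -0.215   0.0768] [-179.    47.8  169.2] [-9.2  3.6 43.5] 0.06582637163996655
255 [(80, 9, 158, 165), (89, 10, 148, 86), (98, 12, 126, 123), (107, 13, 127, 189), (116, 13, 127, 191), (125, 13, 126, 193), (134, 13, 126, 194), (143, 13, 125, 194), (152, 13, 128, 196), (161, 13, 127, 199), (170, 13, 126, 198), (179, 13, 127, 199), (188, 13, 127, 198), (197, 13, 129, 198), (206, 13, 129, 200), (215, 13, 129, 200), (224, 13, 127, 190), (233, 13, 127, 161), (242, 13, 124, 161), (251, 13, 124, 163), (260, 13, 122, 163), (269, 12, 125, 163), (278, 13, 124, 164), (287, 13, 122, 130), (296, 13, 117, 131), (305, 13, 117, 133), (314, 14, 120, 132), (323, 13, 118, 130), (332, 13, 115, 133), (341, 12, 114, 134)]
275 [(80, 10, 157, 166), (89, 9, 151, 83), (98, 13, 128, 201), (107, 13, 131, 211), (116, 13, 127, 209), (125, 13, 128, 212), (134, 13, 131, 211), (143, 13, 127, 213), (152, 13, 128, 213), (161, 13, 126, 215), (170, 13, 126, 215), (179, 12, 125, 217), (188, 13, 126, 217), (197, 13, 122, 218), (206, 13, 123, 219), (215, 13, 123, 220), (224, 13, 122, 220), (233, 13, 120, 161), (242, 
[... 212 characters left out ...]
, 114, 139), (341, 13, 110, 139)]
295 [(80, 10, 155, 166), (89, 9, 154, 159), (98, 12, 134, 126), (107, 13, 128, 219), (116, 13, 129, 219), (125, 13, 129, 219), (134, 13, 129, 220), (143, 14, 129, 220), (152, 13, 130, 219), (161, 13, 128, 220), (170, 13, 127, 221), (179, 13, 128, 221), (188, 13, 127, 218), (197, 13, 124, 148), (206, 13, 129, 150), (215, 13, 127, 156), (224, 14, 126, 221), (233, 13, 127, 221), (242, 13, 122, 150), (251, 13, 124, 152), (260, 13, 124, 150), (269, 14, 123, 129), (278, 13, 121, 129), (287, 14, 125, 129), (296, 13, 123, 126), (305, 12, 120, 130), (314, 13, 122, 128), (323, 14, 120, 127), (332, 13, 118, 130), (341, 13, 125, 129)]
[283. 327.]
[290. 320.]
[287.  68.]
```

I mistakenly sent that shift as a further press, because rows count from the last commanded pose. I lift off now.

Emit:
move_arm(targets=[[[-1,-1,0,-1,0,0,0],[-1,-2,0,-2,0,0,0],[-1,-3,0,-3,0,0,0],[-1,-3,0,-3,0,0,0],[-1,-3,0,-3,0,0,0]]])

```text
clock: 34.1
position: [0.6277, -0.2077, 0.098]
eef_rot: [-179.8, 45.3, 168.4]
ft_force: [0.4, -0.1, -3.4]
width: 0.0655
grip_force: 88.9
```

Run:
```python
from h import *
s=manip.read_state();print(s["position"].round(4),s["eef_rot"].round(1),s["ft_force"].round(1),s["width"],s["joint_positions"].round(1))
w=cam("wrist");c=cam("side")
cv2.imwrite("pics/m7.png",np.vstack([cv2.resize(c["bgr"][120:290,190:470],(560,340)),cv2.resize(w["bgr"][60:360],(485,260),interpolation=3)[:, :].__array__() if 0 else cv2.copyMakeBorder(cv2.resize(w["bgr"][60:360],(460,246)),0,0,0,100,0)]))
```

```text
[ 0.6277 -0.2077  0.098 ] [-179.8   45.3  168.4] [ 0.4 -0.1 -3.4] 0.06545864390582148 [-29.7  14.7 -52.6 -21.2  12.6 -12.9]
```

View pics/m7.png

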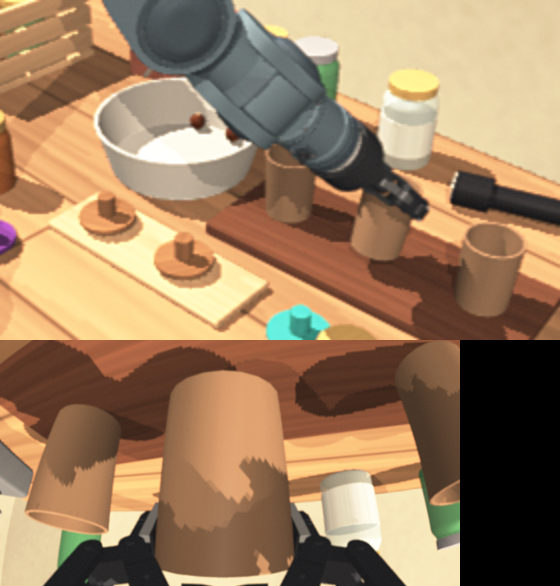

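The side view shows crock 2 nearly upright just above the plank with space around it. I lower it to the contact height and release.

Emit:
move_arm(targets=[[[-1,0.7,0,0.7,0,0,0],[-1,1.15,0,1.15,0,0,0],[-1,1.15,0,1.15,0,0,0],[-1,1.15,0,1.15,0,0,0]]])

```text
clock: 34.7
position: [0.6275, -0.2076, 0.0808]
eef_rot: [-179.8, 45.3, 168.4]
ft_force: [-0.4, -0.6, -3.3]
width: 0.0656
grip_force: 89.0
```

Run:
```python
from h import *
s=manip.read_state();print(s["position"].round(4),s["ft_force"].round(1),s["ft_torque"].round(2))
```

```text
[ 0.6275 -0.2076  0.0808] [-0.4 -0.6 -3.3] [0.17 0.97 0.01]
```

Emit:
move_arm(targets=[[[-1,0.15,0,0.15,0,0,0],[-1,0.3,0,0.3,0,0,0],[-1,0.3,0,0.3,0,0,0]]])

```text
clock: 35.08
position: [0.6278, -0.2078, 0.0771]
eef_rot: [-179.8, 45.3, 168.4]
ft_force: [-0.9, 0.1, -3.8]
width: 0.0655
grip_force: 89.2
```

Emit:
move_arm(targets=[[[-1,0.15,0,0.15,0,0,0],[-1,0.3,0,0.3,0,0,0],[-1,0.3,0,0.3,0,0,0]]])

```text
clock: 35.45
position: [0.6304, -0.2084, 0.0771]
eef_rot: [-179.7, 45.8, 168.5]
ft_force: [-11.1, 3.7, 16.9]
width: 0.0656
grip_force: 90.5
```

Contact is at about 0.077. I back off 3 mm, open and retreat along the tool.

Emit:
move_arm(targets=[[[-1,-0.25,0,-0.25,0,0,0],[-1,-0.25,0,-0.25,0,0,0],[1,-0.25,0,-0.25,0,0,0],[1,-0.25,0,-0.25,0,0,0],[1,-0.25,0,-0.25,0,0,0],[1,-0.3,0,-2,0,0,0],[1,-0.5,0,-6,0,0,0],[1,-1,0,-10,0,0,0],[1,-2,0,-14,0,0,0],[1,-2,0,-14,0,0,0]]])

```text
clock: 36.7
position: [0.5448, -0.1908, 0.1893]
eef_rot: [-179.6, 45.6, 168.5]
ft_force: [0.6, 0.3, -0.1]
width: 0.0854
grip_force: 0.0
```

```bash
cat >> h.py <<'E'
def rims(c,us):
    """rim-brightness ring search: ellipse fitted on edges near each guess"""
    out=[]
    g=cv2.cvtColor(c["bgr"],cv2.COLOR_BGR2GRAY)
    for q in us:
        u,v=proj(c,q);k=4;x0,y0=int(u)-26,int(v)-26
        r=cv2.GaussianBlur(cv2.resize(g[y0:y0+52,x0:x0+52],None,fx=k,fy=k,interpolation=3),(5,5),0)
        h=cv2.HoughCircles(r,cv2.HOUGH_GRADIENT,1.5,20,param1=80,param2=15,minRadius=int(k*12.5),maxRadius=int(k*16.5))
        out.append([] if h is None else [(plane(c,x0+a/k,y0+b/k,.108).round(3)[:2].tolist(),round(float(R/k),1)) for a,b,R in h[0][:3]])
    return out
E
python3 - <<'E'
from h import *
s=manip.read_state();print(s["position"].round(4))
c=cam("top");cv2.imwrite("pics/t8.png",c["bgr"])
for o in rims(c,([.598,-.051,.108],[.604,-.203,.108],[.621,-.33,.108])):print(o)
hsv=cv2.cvtColor(c["bgr"],cv2.COLOR_BGR2HSV);m=cv2.inRange(hsv,(0,90,20),(15,255,130));m[:,:160]=0;m[:,248:]=0;m[:100]=0;m[185:]=0
n,l,st,ce=cv2.connectedComponentsWithStats(m);print([(ce[i].round(1).tolist(),int(st[i,4])) for i in range(1,n) if st[i,4]>8])
E
```

```text
[ 0.5448 -0.1908  0.1893]
[([0.603, -0.054], 12.7), ([0.592, -0.046], 14.6)]
[([0.582, -0.201], 12.8), ([0.544, -0.223], 13.2)]
[([0.622, -0.332], 13.1), ([0.632, -0.323], 16.3), ([0.624, -0.346], 16.3)]
[([242.3, 110.3], 126), ([215.2, 115.4], 38), ([190.7, 118.0], 42), ([237.9, 145.6], 37), ([238.9, 176.9], 227), ([222.3, 173.0], 40)]
```

The top view gives four nut blobs inside the basin, at (215,115), (191,118), (238,146) and (222,173). The crock 2 rim reading is unclear with the gripper nearby, so I check it numerically in the wrist view.

```bash
cat >> h.py <<'E'
def blobs(c,lo=(11,85,60),hi=(16,142,235),amin=900):
    """brown-stoneware blobs: bbox, centroid, principal direction"""
    hsv=cv2.cvtColor(c["bgr"],cv2.COLOR_BGR2HSV);m=cv2.morphologyEx(cv2.inRange(hsv,lo,hi),cv2.MORPH_OPEN,np.ones((3,3)))
    n,l,st,ce=cv2.connectedComponentsWithStats(m);return [(st[i,:5].tolist(),ce[i].round(0).tolist()) for i in range(1,n) if st[i,4]>amin],m
def bbox(c,x,y,zs=.018):
    a=np.linspace(0,2*np.pi,60);P=[proj(c,[x+r*np.cos(t),y+r*np.sin(t),z]) for r,z in((.0305,zs),(.0345,zs+.09)) for t in a];P=np.array(P)
    lo,hi=P.min(0),P.max(0);return [*lo.round(0).tolist(),*(hi-lo).round(0).tolist()]
E
python3 - <<'E'
from h import *
w=cam("wrist");b,m=blobs(w)
for x in b:print(x)
for q in((.598,-.051),(.604,-.203),(.582,-.203),(.622,-.331)):print("pred",q,bbox(w,*q))
c=cam("side");b,m=blobs(c,amin=300)
print("side")
for x in b:print(x)
for q in((.598,-.051),(.604,-.203),(.582,-.203),(.622,-.331)):print("pred",q,bbox(c,*q))
E
```

```text
([226, 67, 95, 136, 10156], [274.0, 138.0])
([405, 66, 100, 130, 8775], [452.0, 132.0])
([112, 120, 78, 109, 6426], [154.0, 175.0])
pred (0.598, -0.051) [405.0, 60.0, 103.0, 130.0]
pred (0.604, -0.203) [228.0, 80.0, 90.0, 129.0]
pred (0.582, -0.203) [218.0, 60.0, 97.0, 137.0]
pred (0.622, -0.331) [108.0, 118.0, 79.0, 109.0]
side
([0, 82, 72, 122, 6168], [28.0, 144.0])
([141, 117, 114, 88, 4630], [201.0, 151.0])
([265, 189, 85, 43, 1531], [321.0, 212.0])
([396, 196, 40, 16, 329], [414.0, 204.0])
([185, 209, 37, 18, 407], [205.0, 218.0])
([364, 215, 31, 45, 1127], [378.0, 236.0])
([416, 222, 77, 57, 1699], [439.0, 249.0])
([0, 264, 64, 88, 422], [32.0, 309.0])
([131, 271, 429, 149, 26651], [324.0, 369.0])
pred (0.598, -0.051) [321.0, 189.0, 27.0, 42.0]
pred (0.604, -0.203) [368.0, 211.0, 31.0, 45.0]
pred (0.582, -0.203) [363.0, 215.0, 32.0, 46.0]
pred (0.622, -0.331) [416.0, 230.0, 37.0, 48.0]
```

The wrist box (226,67,95,136) and side box (364,215,31,45) both match an upright crock 2 at about (0.584,-0.203) on the plank. Crock 3 is next.

Run:
```python
from h import *
h=np.array([np.cos(np.radians(12)),-np.sin(np.radians(12)),0])
g=np.array([.621,-.330,.083])+.008*h
go(*[pose(g+(-h+[0,0,1])*d,-12,45) for d in(.09,.05,0)])
```

```text
TCP [ 0.554 -0.316  0.16 ] | row -0.69 -12.11 4.31 0.1 0.3 0.3 | n>= 3
TCP [ 0.593 -0.324  0.12 ] | row -0.66 -12.11 9.96 0.1 0.3 0.3 | n>= 3
TCP [ 0.642 -0.334  0.07 ] | row -0.63 -12.12 17.03 0.1 0.3 0.3 | n>= 4
```

Emit:
move_arm(targets=[[[1,-0.5,-6,0,0,0,0],[1,-0.7,-12.1,0,0,0,0],[1,-0.7,-12.1,4,0,0,0],[1,-0.7,-12.1,8,0,0,0],[1,-0.7,-12.1,9,0,0,0],[1,-0.7,-12.1,9,0,0,0]]])

```text
clock: 37.6
position: [0.5863, -0.3214, 0.1252]
eef_rot: [-180.0, 45.1, 168.3]
ft_force: [0.2, 0.1, 0.3]
width: 0.0857
grip_force: 0.0
```

Run:
```python
from h import *
h=np.array([np.cos(np.radians(12)),-np.sin(np.radians(12)),0])
g=np.array([.621,-.330,.083])+.008*h
go(*[pose(g+(-h+[0,0,1])*d,-12,45) for d in(.05,0)])
s=manip.read_state();print(s["position"].round(4),s["joint_positions"].round(1))
w=cam("wrist");print(blobs(w)[0])
for q in((.621,-.33),(.611,-.33),(.621,-.32)):print(bbox(w,*q))
```

```text
TCP [ 0.593 -0.324  0.12 ] | row -0.11 -0.12 0.9 0.2 0.1 0.2 | n>= 1
TCP [ 0.642 -0.334  0.07 ] | row -0.09 -0.14 7.97 0.2 0.1 0.2 | n>= 2
[ 0.5863 -0.3214  0.1252] [-44.6  13.1 -46.6  -9.9  22.6 -24.5]
[([49, 0, 117, 43, 1326], [101.0, 17.0]), ([409, 64, 141, 178, 17045], [473.0, 156.0]), ([59, 91, 55, 50, 1009], [86.0, 118.0]), ([217, 118, 146, 155, 14010], [274.0, 200.0])]
[215.0, 113.0, 112.0, 159.0]
[208.0, 103.0, 118.0, 165.0]
[230.0, 111.0, 113.0, 160.0]
```

Emit:
move_arm(targets=[[[1,-0.1,0,4,0,0,0],[1,-0.1,0,6.5,0,0,0],[1,-0.1,0,8.1,0,0,0],[1,-0.1,0,8.1,0,0,0],[-1,-0.1,0,8.1,0,0,0],[-1,-0.1,0,8.1,0,0,0],[-1,-0.1,0,8.1,0,0,0],[-1,-0.1,0,8.1,0,0,0],[-1,-0.1,0,8.1,0,0,0]]], force=100)

```text
clock: 38.78
position: [0.6445, -0.3349, 0.0727]
eef_rot: [-179.7, 45.4, 168.5]
ft_force: [-3.1, 2.1, 6.2]
width: 0.0658
grip_force: 110.8
```

Run:
```python
from h import *
s=manip.read_state();print(s["position"].round(4),s["eef_rot"].round(2),s["ft_force"].round(1),s["ft_torque"].round(2))
```

```text
[ 0.6445 -0.3349  0.0727] [-179.74   45.44  168.46] [-3.1  2.1  6.2] [0.17 0.17 0.21]
```

Emit:
move_arm(targets=[[[-1,-2,0,-2,0,0,0],[-1,-5,0,-5,0,0,0],[-1,-8,0,-8,0,0,0],[-1,-10,0,-10,0,0,0],[-1,-10,0,-10,0,0,0]]])

```text
clock: 39.4
position: [0.6433, -0.335, 0.2144]
eef_rot: [-179.6, 45.4, 168.4]
ft_force: [-0.2, 0.3, -4.7]
width: 0.0659
grip_force: 112.7
```

Run:
```python
from h import *
s=manip.read_state();print(s["position"].round(3),s["joint_positions"].round(1),s["width"],s["ft_force"].round(1))
go(pose([.61,-.10,.215],-2,40),pose([.61,.0,.22],10,30),pose([.62,.165,.19],50,10))
```

```text
[ 0.643 -0.335  0.214] [-41.1  10.7 -33.1   4.6  20.2 -21.7] 0.06587556767890441 [-0.2  0.3 -4.7]
TCP [ 0.625 -0.101  0.203] | row 5.42 22.57 -3.99 -7.4 -4.6 -6.4 | n>= 4
TCP [0.626 0.003 0.21 ] | row 6.21 32.72 -5.96 -17.6 -14.5 -13.1 | n>= 6
TCP [0.632 0.179 0.187] | row 9.98 50.12 -6.51 -55.8 -31.3 -28.5 | n>= 9
```

Emit:
move_arm(targets=[[[-1,5.4,22.6,-4,-7.4,-4.6,-6.4],[-1,5.4,22.6,-4,-7.4,-4.6,-6.4],[-1,5.4,22.6,-4,-7.4,-4.6,-6.4],[-1,5.4,22.6,-4,-7.4,-4.6,-6.4],[-1,6.2,32.7,-6,-17.6,-14.5,-13.1],[-1,6.2,32.7,-6,-17.6,-14.5,-13.1],[-1,10,50.1,-6.5,-56,-31,-28.5],[-1,10,50.1,-6.5,-56,-31,-28.5],[-1,10,50.1,-6.5,-56,-31,-28.5],[-1,10,50.1,-6.5,-56,-31,-28.5],[-1,10,50.1,-6.5,-56,-31,-28.5],[-1,10,50.1,-6.5,-56,-31,-28.5]]])

```text
clock: 40.9
position: [0.6479, 0.1744, 0.1846]
eef_rot: [175.4, 79.0, -133.4]
ft_force: [0.1, 0.9, -4.6]
width: 0.0661
grip_force: 113.3
```

Emit:
move_arm(targets=[[[-1,0,0,0,0,0,160],[-1,0,0,0,0,0,160],[-1,0,0,0,0,0,160],[-1,0,0,0,0,0,160],[-1,0,0,0,0,0,160],[-1,0,0,0,0,0,160],[-1,0,0,0,0,0,160],[-1,0,0,0,0,0,160],[-1,0,0,0,0,0,160],[-1,0,0,0,0,0,160],[-1,0,0,0,0,0,160],[-1,0,0,0,0,0,160]]])

```text
clock: 42.4
position: [0.6481, 0.175, 0.1887]
eef_rot: [104.0, -39.0, 132.3]
ft_force: [-0.6, -0.3, -4.9]
width: 0.0659
grip_force: 113.2
```

Emit:
move_arm(targets=[[[-1,0,0,0,0,0,40],[-1,0,0,0,0,0,40],[-1,0,0,0,0,0,40],[-1,0,0,0,0,0,40],[-1,0,0,0,0,0,40],[-1,0,0,0,0,0,40]]])

```text
clock: 43.15
position: [0.6479, 0.1751, 0.1883]
eef_rot: [136.0, -74.9, 96.3]
ft_force: [-0.8, -1.7, -3.9]
width: 0.0658
grip_force: 113.2
```

Emit:
move_arm(targets=[[[-1,0,0,0,0,0,-120],[-1,0,0,0,0,0,-120],[-1,0,0,0,0,0,-120],[-1,0,0,0,0,0,-120],[-1,0,0,0,0,0,-120],[-1,0,0,0,0,0,-120],[-1,0,0,0,0,0,-120],[-1,0,0,0,0,0,-120],[-1,0,0,0,0,0,-120],[-1,0,0,0,0,0,-120],[-1,0,0,0,0,0,-120],[-1,0,0,0,0,0,-120]]])

```text
clock: 44.65
position: [0.6479, 0.175, 0.1881]
eef_rot: [104.1, 39.7, 150.4]
ft_force: [0.1, 0.5, -4.2]
width: 0.0662
grip_force: 113.1
```

Run:
```python
from h import *
T=np.array([.6445,-.3349,.0727]);e=[-179.74,45.44,168.46]
go(pose([.63,.10,.23],30,24),pose([.62,-.05,.25],8,35),(T+[0,0,.16],e))
```

```text
TCP [0.645 0.109 0.222] | row -4.52 -0.76 -5.9 24.5 3.4 -42.4 | n>= 5
TCP [ 0.635 -0.048  0.239] | row -10.91 -7.2 -18.8 46.5 4.2 -29.8 | n>= 6
TCP [ 0.644 -0.335  0.233] | row -22.03 -22.92 -40.12 63.5 3.8 -14.8 | n>= 9
```

Emit:
move_arm(targets=[[[-1,-4.5,-0.8,-5.9,24.5,3.4,-42],[-1,-4.5,-0.8,-5.9,24.5,3.4,-42],[-1,-4.5,-0.8,-5.9,24.5,3.4,-42],[-1,-4.5,-0.8,-5.9,24.5,3.4,-42],[-1,-4.5,-0.8,-5.9,24.5,3.4,-42],[-1,-10.9,-7.2,-18.8,46.5,4.2,-29.8],[-1,-10.9,-7.2,-18.8,46.5,4.2,-29.8],[-1,-10.9,-7.2,-18.8,46.5,4.2,-29.8],[-1,-22,-22.9,-40.1,63.5,3.8,-14.8],[-1,-22,-22.9,-40.1,63.5,3.8,-14.8],[-1,-22,-22.9,-40.1,63.5,3.8,-14.8],[-1,-22,-22.9,-40.1,63.5,3.8,-14.8]]])

```text
clock: 46.15
position: [0.6429, -0.2977, 0.2325]
eef_rot: [180.0, 45.4, 168.3]
ft_force: [1.5, 1.1, -4.0]
width: 0.0661
grip_force: 114.3
```

Run:
```python
from h import *
T=np.array([.6445,-.3349,.0727]);e=[-179.74,45.44,168.46]
go((T+[0,0,.16],e),(T+[0,0,.02],e))
w=cam("side");b=blobs(w,amin=300)[0];print([x for x in b if 250<x[1][0]<460])
for q in((.598,-.051),(.584,-.203)):print(bbox(w,*q))
```

```text
TCP [ 0.644 -0.335  0.233] | row -0.65 -3.61 0.63 0.2 -0.0 -0.1 | n>= 1
TCP [ 0.644 -0.335  0.093] | row 9.32 -3.61 10.45 0.2 -0.0 -0.1 | n>= 3
[([395, 175, 48, 40, 1144], [423.0, 198.0]), ([350, 177, 29, 22, 351], [366.0, 187.0]), ([263, 184, 128, 48, 1980], [330.0, 210.0]), ([364, 215, 31, 45, 1125], [378.0, 237.0]), ([396, 216, 97, 26, 569], [441.0, 229.0]), ([131, 289, 429, 131, 23613], [319.0, 372.0]), ([363, 326, 54, 34, 1081], [392.0, 345.0])]
[321.0, 189.0, 27.0, 42.0]
[363.0, 214.0, 32.0, 46.0]
```

Emit:
move_arm(targets=[[[-1,-0.6,-3.6,0.6,0,0,0],[-1,-0.6,-3.6,0.6,0,0,0],[-1,-0.6,-3.6,0.6,0,0,0]]])

```text
clock: 46.58
position: [0.6436, -0.3334, 0.2318]
eef_rot: [-180.0, 45.4, 168.3]
ft_force: [0.4, -0.1, -5.3]
width: 0.0662
grip_force: 114.9
```

Run:
```python
from h import *
T=np.array([.6445,-.3349,.0727]);e=[-179.74,45.44,168.46]
go((T+[0,0,.02],e))
```

```text
TCP [ 0.644 -0.335  0.093] | row 9.82 -0.13 9.86 0.1 -0.1 -0.1 | n>= 3
```

Emit:
move_arm(targets=[[[-1,3,0,3,0,0,0],[-1,6,0,6,0,0,0],[-1,9,0,9,0,0,0],[-1,9.8,-0.1,9.8,0,0,0],[-1,9.8,-0.1,9.8,0,0,0],[-1,9.8,-0.1,9.8,0,0,0]]])

```text
clock: 47.32
position: [0.6472, -0.3372, 0.0981]
eef_rot: [-179.6, 45.7, 168.6]
ft_force: [-0.0, -0.0, -3.6]
width: 0.0658
grip_force: 115.0
```

Emit:
move_arm(targets=[[[-1,0.4,0,0.4,0,0,0],[-1,0.8,0,0.8,0,0,0],[-1,0.8,0,0.8,0,0,0],[-1,0.8,0,0.8,0,0,0]]])

```text
clock: 47.82
position: [0.6456, -0.3363, 0.0836]
eef_rot: [-179.8, 45.5, 168.4]
ft_force: [0.0, 0.6, -4.0]
width: 0.066
grip_force: 114.9
```

Emit:
move_arm(targets=[[[-1,0.2,0,0.2,0,0,0],[-1,0.4,0,0.4,0,0,0],[-1,0.4,0,0.4,0,0,0]]])

```text
clock: 48.2
position: [0.6454, -0.3361, 0.0774]
eef_rot: [-179.8, 45.5, 168.4]
ft_force: [-0.3, 0.5, -4.4]
width: 0.0658
grip_force: 115.0
```

Emit:
move_arm(targets=[[[-1,0.15,0,0.15,0,0,0],[-1,0.25,0,0.25,0,0,0],[-1,0.25,0,0.25,0,0,0]]])

```text
clock: 48.58
position: [0.6456, -0.3363, 0.0742]
eef_rot: [-179.8, 45.5, 168.4]
ft_force: [0.3, 0.4, -3.7]
width: 0.0659
grip_force: 115.0
```

Emit:
move_arm(targets=[[[-1,0.08,0,0.08,0,0,0],[-1,0.12,0,0.12,0,0,0],[-1,0.12,0,0.12,0,0,0]]])

```text
clock: 48.95
position: [0.6464, -0.3366, 0.0739]
eef_rot: [-179.7, 45.6, 168.5]
ft_force: [-2.8, 1.6, 2.2]
width: 0.0665
grip_force: 115.6
```

Contact. I release and retreat, then lift clear for a last look.

Emit:
move_arm(targets=[[[1,0,0,0,0,0,0],[1,0,0,0,0,0,0],[1,0,0,0,0,0,0],[1,0,0,-2,0,0,0],[1,-0.3,0,-6,0,0,0],[1,-0.6,0,-10,0,0,0],[1,-2,0,-14,0,0,0],[1,-6,0,-18,0,0,0],[1,-10,0,-22,0,0,0],[1,-12,0,-24,0,0,0]]])

```text
clock: 50.2
position: [0.5616, -0.3193, 0.3324]
eef_rot: [-179.4, 45.9, 168.7]
ft_force: [1.0, -1.0, 0.6]
width: 0.0853
grip_force: 0.0
```

Run:
```python
from h import *
s=manip.read_state();print(s["position"].round(3),s["width"])
w=cam("wrist");print("wrist",blobs(w)[0])
Q=((.598,-.051),(.584,-.203),(.622,-.331))
for q in Q:print(bbox(w,*q))
c=cam("side");b=blobs(c,amin=250)[0];print("side",[x for x in b if 250<x[1][0]<470 and x[1][1]<290])
for q in Q:print(bbox(c,*q))
c=cam("top");hsv=cv2.cvtColor(c["bgr"],cv2.COLOR_BGR2HSV)
m=cv2.inRange(hsv,(0,90,20),(15,255,130));m[:,:160]=0;m[:,248:]=0;m[:100]=0;m[185:]=0
n,l,st,ce=cv2.connectedComponentsWithStats(m);print("nuts",[(ce[i].round(1).tolist(),int(st[i,4])) for i in range(1,n) if st[i,4]>8])
print(rims(c,[[x,y,.108] for x,y in Q]))
# stray nuts: dark red-brown small blobs anywhere else
m=cv2.inRange(hsv,(0,120,20),(9,255,125));n,l,st,ce=cv2.connectedComponentsWithStats(m);print("dark",[(ce[i].round(0).tolist(),int(st[i,4])) for i in range(1,n) if 20<st[i,4]<90])
# lids on board
m=cv2.inRange(hsv,(10,140,60),(17,215,215));m[:190]=0;m[245:]=0;m[:,:195]=0;m[:,312:]=0
n,l,st,ce=cv2.connectedComponentsWithStats(m);print("lids",[(ce[i].round(0).tolist(),st[i].tolist(),plane(c,*ce[i],.028).round(3).tolist()) for i in range(1,n) if st[i,4]>150])
```

```text
[ 0.562 -0.319  0.332] 0.08527228405546564
wrist [([361, 0, 77, 58, 3245], [399.0, 27.0]), ([479, 0, 73, 70, 2908], [517.0, 32.0]), ([243, 5, 67, 88, 4597], [276.0, 51.0])]
[471.0, -22.0, 80.0, 85.0]
[353.0, -38.0, 81.0, 91.0]
[241.0, 1.0, 67.0, 89.0]
side [([350, 178, 29, 21, 352], [366.0, 187.0]), ([263, 184, 119, 48, 1870], [327.0, 210.0]), ([397, 196, 39, 17, 348], [413.0, 204.0]), ([364, 215, 31, 45, 1123], [378.0, 237.0]), ([416, 222, 77, 57, 1696], [439.0, 249.0])]
[321.0, 189.0, 27.0, 42.0]
[363.0, 214.0, 32.0, 46.0]
[416.0, 230.0, 37.0, 48.0]
nuts [([241.2, 108.8], 147), ([215.2, 115.2], 38), ([190.9, 117.9], 43), ([237.9, 145.6], 37), ([203.9, 163.4], 36), ([239.0, 176.7], 232), ([222.2, 173.0], 41)]
[[([0.605, -0.048], 15.0), ([0.602, -0.063], 14.8)], [([0.588, -0.202], 12.9), ([0.574, -0.195], 15.5)], [([0.635, -0.367], 14.2), ([0.647, -0.343], 14.2), ([0.62, -0.333], 12.9)]]
dark [([215.0, 115.0], 27), ([262.0, 136.0], 53), ([312.0, 140.0], 56), ([238.0, 145.0], 23), ([393.0, 166.0], 27), ([204.0, 163.0], 25), ([222.0, 173.0], 28)]
lids [([251.0, 196.0], [195, 190, 117, 42, 1084], [0.469, 0.03, 0.028]), ([274.0, 212.0], [259, 199, 31, 28, 643], [0.426, -0.032, 0.028]), ([224.0, 214.0], [209, 201, 31, 28, 657], [0.418, 0.104, 0.028])]
```

Five nuts are in the basin, and the lids and crocks read upright and in place. I compare crock interiors before and after pouring, to make sure no sixth nut stayed behind.

Run:
```python
from h import *
c=cam("top");old=cv2.imread("pics/top0.png");t8=cv2.imread("pics/t8.png")
def show(im,q,r=10):
    u,v=map(round,proj(c,q));hsv=cv2.cvtColor(im,cv2.COLOR_BGR2HSV)[v-r:v+r+1:2,u-r:u+r+1:2];return hsv
for n,im,q in(("c3 start",old,[.621,-.331,.108]),("c3 t8",t8,[.621,-.331,.108]),("c3 now",c["bgr"],[.621,-.331,.108]),("c1 now",c["bgr"],[.598,-.051,.108]),("c2 now",c["bgr"],[.586,-.203,.108])):
    h=show(im,q);print(n);print("\n".join(" ".join("%2d/%3d"%(a[0],a[2]) for a in r) for r in h))
```

```text
c3 start
12/119 13/117 14/ 87 14/ 71 13/ 81 14/ 90 14/ 97 14/106 14/127 13/143 11/119
13/122 14/ 76 14/ 67 14/ 65 14/ 72 14/ 90 13/ 95 14/ 99 14/103 14/132 13/139
13/ 89 13/ 67 14/ 60 14/ 53 14/ 53 14/ 82 13/ 94 14/ 98 14/102 14/109 14/136
14/ 65 12/ 50 13/ 47 13/ 47 13/ 47 14/ 75 14/ 98 14/102 13/104 13/106 13/123
13/ 53 11/ 42 12/ 54 11/ 52 12/ 46 15/ 58 13/ 97 13/106 14/108 14/108 14/112
11/ 55  9/ 47 15/ 83 13/ 74 12/ 50 13/ 51 14/ 83 14/107 13/107 14/107 14/111
12/ 60  8/ 43 12/ 62 12/ 58 12/ 55 13/ 66 14/ 70 14/106 13/106 14/104 14/114
13/ 89 10/ 42  9/ 43 10/ 46 14/ 66 14/ 76 14/ 68 13/ 99 14/104 14/101 14/121
14/121 14/ 79 12/ 62 13/ 66 14/ 76 13/ 78 14/ 64 13/ 91 14/ 99 14/108 13/125
14/106 14/120 13/105 14/ 86 14/ 80 13/ 78 14/ 66 13/ 89 14/116 13/120 12/ 82
13/ 90 14/ 97 14/120 14/129 13/127 14/115 14/115 14/122 13/123 12/ 84  9/ 59
c3 t8
12/129 13/127 14/ 96 14/ 80 14/ 89 14/100 14/105 14/115 13/138 13/155 11/130
13/134 13/ 83 13/ 75 13/ 72 14/ 79 14/ 99 14/103 13/108 14/113 13/144 13/152
14/ 97 13/ 73 14/ 66 13/ 60 14/ 59 14/ 90 13/103 14/106 14/111 14/119 14/150
13/ 71 
[... 2495 characters left out ...]
 12/127
13/ 74 14/ 71 13/ 63 14/ 55 14/ 54 13/ 69 14/100 14/107 14/112 14/127 14/151
13/ 59 15/ 58 13/ 55 14/ 57 13/ 54 13/ 54 14/ 86 14/110 14/114 14/116 13/145
13/ 70 13/ 80 14/ 79 14/ 80 13/ 73 14/ 61 13/ 71 14/111 14/116 14/116 13/138
14/ 84 13/ 84 14/ 85 14/ 85 14/ 85 13/ 79 13/ 67 13/102 14/116 14/115 14/138
13/ 85 13/ 85 14/ 84 14/ 84 14/ 84 14/ 84 14/ 78 14/ 82 14/114 14/113 13/144
14/ 96 13/ 84 14/ 84 13/ 85 14/ 85 14/ 84 13/ 84 14/ 79 14/109 14/117 13/140
13/126 14/ 90 13/ 84 13/ 84 14/ 84 14/ 85 14/ 83 13/ 73 14/107 14/138 13/110
14/135 14/136 14/107 13/ 90 14/ 86 14/ 86 14/ 89 13/ 95 14/135 13/120 10/ 74
14/106 14/130 13/147 13/143 14/134 14/138 14/137 14/132 12/103 10/ 76 10/ 70
```

The gripper still covers half of crock 3 in this view, so I move aside and look again.

Emit:
move_arm(targets=[[[1,0,6,-3,0,0,0],[1,0,12,-5,0,0,0],[1,0,17,-6,0,0,0],[1,0,17,-6,0,0,0],[1,0,17,-6,0,0,0]]])

```text
clock: 51.02
position: [0.5526, -0.1425, 0.3656]
eef_rot: [-179.8, 45.3, 168.4]
ft_force: [-0.6, -0.1, -0.4]
width: 0.0854
grip_force: 0.0
```

Run:
```python
from h import *
c=cam("top");u,v=map(round,proj(c,[.621,-.331,.108]));hsv=cv2.cvtColor(c["bgr"],cv2.COLOR_BGR2HSV)[v-10:v+11:2,u-10:u+11:2]
print("\n".join(" ".join("%2d/%3d"%(a[0],a[2]) for a in r) for r in hsv))
print(rims(c,[[.621,-.331,.108]]))
s=cam("side");b=blobs(s,amin=250)[0];print("side",[x for x in b if 250<x[1][0]<470 and x[1][1]<290])
h=cv2.cvtColor(c["bgr"],cv2.COLOR_BGR2HSV);m=cv2.inRange(h,(0,120,20),(9,255,125));n,l,st,ce=cv2.connectedComponentsWithStats(m);print("dark",[(ce[i].round(0).tolist(),int(st[i,4])) for i in range(1,n) if 12<st[i,4]<90])
```

```text
12/126 13/135 14/ 99 13/ 80 14/ 85 14/ 95 13/101 14/108 13/134 13/148 11/129
13/135 13/ 89 14/ 72 14/ 68 14/ 77 14/ 98 14/103 14/103 14/108 13/127 13/149
14/102 13/ 69 14/ 62 14/ 57 14/ 56 14/ 79 14/ 99 13/104 14/107 14/111 13/144
13/ 76 14/ 54 14/ 52 14/ 51 12/ 50 13/ 65 13/102 13/107 14/110 14/111 14/119
13/ 71 14/ 68 14/ 70 13/ 65 14/ 55 13/ 56 14/ 95 14/111 14/113 14/113 14/115
14/ 87 13/ 82 14/ 81 14/ 80 14/ 76 13/ 56 13/ 77 14/112 13/113 14/113 14/114
14/ 98 14/ 82 14/ 82 14/ 81 14/ 82 14/ 75 13/ 68 14/108 14/113 14/111 14/114
14/112 14/ 82 14/ 82 13/ 82 13/ 82 14/ 81 13/ 68 13/ 96 14/ 97 14/106 13/124
14/ 94 13/ 88 14/ 82 14/ 82 14/ 81 14/ 82 14/ 73 13/ 71 15/ 68 14/109 14/131
13/ 81 14/ 84 14/ 87 14/ 84 14/ 82 14/ 82 14/ 74 14/ 57 14/102 14/136 13/102
14/ 95 14/ 80 13/ 77 14/ 85 14/ 90 13/ 94 13/ 92 14/110 13/121 13/ 97 11/ 66
[[([0.622, -0.336], 12.6), ([0.619, -0.322], 15.9), ([0.634, -0.362], 14.6)]]
side [([350, 178, 28, 16, 302], [365.0, 186.0]), ([263, 189, 87, 43, 1543], [321.0, 212.0]), ([397, 196, 39, 16, 318], [414.0, 204.0]), ([364, 215, 31, 45, 1132], [378.0, 236.0]), ([417, 223, 76, 56, 1704], [439.0, 249.0])]
dark [([215.0, 115.0], 28), ([192.0, 120.0], 15), ([260.0, 134.0], 21), ([262.0, 140.0], 18), ([237.0, 145.0], 26), ([401.0, 156.0], 20), ([203.0, 163.0], 27), ([279.0, 166.0], 15), ([356.0, 171.0], 19), ([345.0, 173.0], 14), ([222.0, 173.0], 30)]
```

Crock 3's floor is now clear. The basin holds the 2, 2 and 1 nuts seen in the crocks, and no other dark spot stays put between frames. I'm handing in.

```bash
python3 -c "
from cell import manip
print(manip.hand_in())"
```

```text
the job is handed in; nothing more can be done
None
```

I handed the job in at about 51 s of the 210 s; no verdict came back. By my last camera checks both lids lay flat on the lid board, all five chestnuts I found were in the basin, and the three crocks stood upright and empty on the plank; I left the jars alone.

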